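# Pull-check the sprung gauge kept in the tin

## Task

Take the lid off the cut-down gold tin by its knob and lay it on the cork mat, knob up; then lift the yellow pull gauge out of the tin, set it down in its wooden cradle with its rod between the two front posts and the slide home, and let go of it. Then take it again by its D handle, pull the sprung handle out until the white line on its grip bar stands at the red marker, hold it there for two seconds, and ease it gently back home without letting it snap in, leaving the gauge in its cradle, the lid on the mat and everything else on the bench where it is.

Things in the scene. Friction and masses are not known exactly. Their poses are not given: they have to be found in the camera images.
- tin: Cut-down gold tin, loose, open at the top, 164 mm across outside, 158 mm inside, 62 mm high, floor 3 mm thick, wall 3 mm. Origin: centre of its underside, z up. The pull gauge lies inside on its floor, the lid covers it.
- lid: Loose round gold lid, 172 mm across, plate 4 mm thick; under the plate a spigot 148 mm across and 5 mm deep drops into the tin's mouth. Brown wooden knob on top, 26 mm across and 34 mm high. Origin: centre of the spigot's underside, z up; plate top 9 mm above the origin, knob top 43 mm above it. About 160 g.
- lid_knob (a point): Point on the axis of the lid's knob, 28 mm above the lid's origin: 19 mm above the lid's plate and 15 mm below the knob's top.
- mat: Round cork mat fixed on the bench, 190 mm across, 6 mm thick. Origin: centre of its underside.
- gauge: Yellow sprung pull gauge, loose, about 310 g: case 66 long (x), 40 wide (y), 44 mm high. Origin: on its underside at the case's front end, so the case is at x = -66 to 0 mm. A steel D handle, 56 mm wide, stands out of the front on a 7 mm rod, axis 26 mm up. Slide home: rear cross-piece x = 13-18, open window x = 18-54 (46 wide), grip bar x = 54-66 mm. x = pull direction, z up.
- gauge_grip (a point): Point on the case's mid-length (x = -33 mm of the gauge), centred across the width, 34 mm above the underside: where the case can be gripped across its 40 mm width. Axes as the gauge.
- gauge_bar (a point): Centre of the D handle's black grip bar, 26 mm above the gauge's underside; the bar is 12 mm thick (x), 56 mm long (y), 18 mm high (z), with a white line across the top along its length at mid thickness. It can be pinched across its 12 mm (fingers closing along x, one finger in the handle's window). Moves with the slide; axes as the gauge.
- gauge_slide (a joint): How far the D handle is pulled out of the case, m: 0 home, 0.058 fully out. A spring pulls it home: 4 N at home, growing by 1.1 N every 10 mm. It snaps in when let go.
- cradle: Plywood board 220 x 110 x 14 mm (x = -85 to 135 mm), fixed. Origin: underside, below the seat point; +x = pull direction. On it a pocket for the gauge's case: back wall face x = -69, 16 mm high; corner blocks 14 mm high, inner faces y = +-22.5, at x = -66 to -52 and -14 to 0; two posts 36 mm high, x = 3 to 9, y = +-8.5 to 24.5 mm, rod between them. Case play: 3 mm fore and aft, 2.5 mm aside.
- cradle_seat (a point): Point on the top of the cradle board (14 mm above its underside) at which the gauge's origin lies when the gauge is seated, within the play; the handle's rear cross-piece is then in front of the posts. When pulled, the case slides forward against the posts. Axes as the cradle.
- marker_tip (a point): Tip of the red marker's pointer, 36 mm above the bench, beside the handle's path (32 mm to the +y side of the cradle's middle). The marker is a fixed 12 x 16 x 22 mm block on the board. Axes as the cradle: the pull is right when the grip bar's white line has the same x along the cradle as this tip, 22 to 50 mm beyond the bar's place with the slide home.
- glue_jar: Bystander: white jar with blue cap, 48 mm across, 60 mm high. Origin: centre of its underside.
- screw_jar: Bystander: amber jar with steel cap, 56 mm across, 70 mm high. Origin: centre of its underside.
- screwdriver: Bystander: red screwdriver lying flat, 170 mm long along its x. Origin: under its middle.
- hammer: Bystander: hammer lying flat, 240 mm long along its x. Origin: under its middle.
- snips: Bystander: tin snips lying flat, 200 mm long along x, 80 mm wide, 17 mm high. Origin: under the middle.

How it is judged:
By the outcome, as a careful person would: the job done as asked, in the order asked, and still so for the second after the job is handed in, with the robot touching nothing.
It also fails if it takes over 72 s, if anything falls off the work surface, if the arm or the gripper's body presses on something with over 40 N, if the wrist force passes 120 N, or if a joint passes its speed limit or range.

## Robot

A 6-joint arm with a two-finger parallel gripper is mounted at the origin on the work surface. World frame = base frame: x ahead of the robot, y to its left, z up, the work surface at z = 0. Lengths are in m, angles in rad, forces in N, time in s.
With the tool pointing down it reaches from about 0.35 to 0.8 m from the base axis. Payload 7.3 kg.
Tool frame: the origin (TCP) lies midway between the tips of the shut fingers; the grasp point (between the pads) lies 19 mm behind it; z points along the fingers, y is the line along which they close (so a half turn about z gives the same grasp; the last joint's range is limited). The gripper opens to 85 mm and grips with 20 to 120 N. Pads are 22 mm wide; open, the fingers measure 114 mm over their backs; the gripper's body (76 mm by 85 mm) begins 54 mm behind the grasp point. The pads swing forward as they close: fully open they stand 13 mm farther back than shut.
Start: joints at [1.204, 0.342, 1.524, -0, 1.275, -0.146], TCP at [0.115, 0.512, 0.231] pointing down, gripper open.
Joint ranges: [-2.53, 2.53], [-0.77, 2.02], [0.04, 2.7], [-1, 4.14], [0.28, 2.66], [-3.11, 3.11]. Speed limits (rad/s): [2.57, 2.57, 3.14, 3.14, 3.14, 3.14].

## Interface

Orientations are given as a unit quaternion [w, x, y, z].
In Python, from plant import observe, grab_frame, calibration, finish_job, find_in, pinpoint gives the robot as it stands.
- The arm moves only by the tool drive_tool, never from a script. Its argument "increments" is a list of rows, each a list of 7 numbers: the turn, a rotation vector about the tool's x, y, z in degrees, then the shift along the tool's x, y, z in m, then the closure, from -1 (fully open) to 1 (shut). A call has exactly 10 rows; each row is the pose to reach, as a shift and turn from the pose commanded when the call began, along the tool's axes at that moment; what a row does not reach only later rows make up. A row lasts 1/10 s, in which the tool goes at most 50 mm and 8.59 degrees, less where a joint would pass 70% of its speed; a pose out of reach is approached as far as the arm can. A call with a gripper value outside its range is refused whole. The fingers move at their own pace and stop on an object; the grip force is fixed at half the most. Time passes only in rows, so rows that repeat a pose let the fingers close, or fill a call up. It gives the time, the measured TCP pose, the force, the opening and the grip force at its end, in the units of the state.
- observe(): the state, without advancing time (a new reading comes with each control period).
- grab_frame(name): name is "scene" or "side" or "wrist"; returns the picture (480x640x3 uint8, blue, green, red); there is no depth.
- calibration(name): a dict with "K" (3x3 intrinsics, pixels), "k1" (the pictures are not rectified: a ray, as slopes to the right and down, at radius r is drawn at 1 + k1 r^2 times it, then the intrinsics apply), "rvec" (rotation vector, rad) and "tvec" (3), from world to camera coordinates, as OpenCV has them; the wrist camera has in their place "hand_eye" (4x4, takes a point from camera to tool coordinates, whose origin is the TCP and whose axes are the flange's). Camera axes: x right, y down, z forward; pixel columns grow to the right and rows downward; lengths in m; the calibration is good to about 2 mm. A picture is of the moment at which its call begins: read the wrist's pose just before it. calibration takes no time and is no camera call.
- finish_job(): hands the job in; it is judged then, once.
Trained networks look in the newest picture that a camera, given by its name, has taken for a name from the list of things; names that differ only in an ending like _2 or _b are one class to them, and where a whole thing is asked for, a point or a joint stands for the part that bears it (a point fixed in the world has none). Each returns a list of dicts, best first, with "p" (0 to 1); they miss things now and then, are a little off and sometimes report something else, mostly with a low value. They report only what shows in the picture. A call takes as long as a camera call.
- find_in(camera, label): "at" ([x, y, z] in m, in world coordinates, good to about 4 mm: the middle of the surface that is visible of it).
- pinpoint(camera, label): "at" ([x, y, z] in m, in world coordinates, good to about 4 mm: a listed point, or the origin of a listed thing).
The state is a dict: "t": time; "q": joint angles; "qvel": joint speeds; "tau": joint torques, N m; "ee_pos": TCP position; "eef_rot": TCP orientation; "force": force on the tool from outside, world axes, zero at the start; "ft_torque": the same for the moment, N m; "width": finger opening in m; "grasp_force": force on a finger pad.
Only numpy, scipy, OpenCV 4.12 (cv2) and the standard library are available. Lean on these libraries where they do the work, as an engineer would, in place of code of your own. Each camera call takes 0.05 s, during which the arm holds its last target. There are 200 camera calls.

## Working session

There is one attempt and no reset: what is moved stays moved. The work goes in short steps, Python scripts to look and compute and a tool call to move; the robot and the scene stay as the last step left them, time stands still between calls to the robot, and variables do not carry over. Pictures are saved under pics/ and viewed, at most 10 in all, crops included, and the job is handed in when it is done.

Besides the shell and the picture viewer there is one more tool, called after "Emit:" by a JSON object that holds its "method" and its "body", one argument or row to a line. drive_tool: Moves the arm, as the interface text tells. Its arguments: {"type":"object","properties":{"increments":{"type":"array"}},"required":["increments"]}

```bash
mkdir -p pics; ls; python3 - <<'E'
from plant import *
import cv2,numpy as np
s=observe();print(s['t'],s['ee_pos'],s['eef_rot'],s['width'])
ims=[]
for c in ['scene','side']:
    im=grab_frame(c);cv2.imwrite(f'pics/{c}0.png',im)
    for l in ['tin','lid','lid_knob','mat','cradle','cradle_seat','marker_tip','glue_jar','screw_jar','screwdriver','hammer','snips']:
        r=pinpoint(c,l);print(c,l,[(np.round(x['at'],4).tolist(),round(x['p'],2)) for x in r[:2]])
E
```

```text
pics
0.0 [0.11479536 0.51189153 0.23061828] [-2.03958097e-04  1.10173503e-01  9.93912075e-01 -7.38572164e-04] 0.0854100211616515
scene tin [([0.485, -0.3564, 0.0042], 0.58)]
scene lid [([0.4059, 0.4861, -0.0005], 0.63), ([0.4816, -0.3585, 0.059], 0.55)]
scene lid_knob [([0.4885, -0.3626, 0.0859], 0.86)]
scene mat [([0.5317, -0.1216, -0.0037], 0.62), ([0.4051, 0.4881, 0.0004], 0.57)]
scene cradle [([0.5769, 0.2791, 0.0011], 0.57), ([0.4848, -0.3575, 0.0575], 0.3)]
scene cradle_seat [([0.3237, -0.2448, -0.0007], 0.33)]
scene marker_tip [([0.6023, 0.1787, 0.0359], 0.37), ([0.3238, -0.2435, -0.0013], 0.3)]
scene glue_jar [([0.6669, -0.0124, -0.0006], 0.89)]
scene screw_jar [([0.3238, -0.2421, -0.0004], 0.68), ([0.5302, -0.1209, -0.0011], 0.3)]
scene screwdriver [([0.374, 0.0198, 0.001], 0.49)]
scene hammer [([0.6031, 0.1798, 0.0334], 0.59)]
scene snips [([0.4034, 0.4852, 0.0033], 0.82)]
side tin [([0.4829, -0.3575, 0.0004], 0.62)]
side lid [([0.4816, -0.3565, 0.0571], 0.56), ([0.3253, -0.2378, 0.0014], 0.35)]
side lid_knob [([0.4838, -0.36, 0.0851], 0.64)]
side mat [([0.5349, -0.1193, -0.0029], 0.92)]
side cradle [([0.5786, 0.2746, 0.0011], 0.86)]
side cradle_seat [([0.5754, 0.2836, 0.0129], 0.61)]
side marker_tip [([0.5961, 0.1769, 0.0342], 0.54)]
side glue_jar [([0.6693, -0.0147, 0.0008], 0.93)]
side screw_jar [([0.3272, -0.2389, 0.0013], 0.58)]
side screwdriver [([0.3728, 0.0203, -0.0015], 0.79)]
side hammer [([0.7283, -0.2125, 0.0015], 0.66), ([0.5973, 0.1828, 0.0324], 0.66)]
side snips [([0.4063, 0.4891, -0.0013], 0.66), ([0.4813, -0.3594, 0.0847], 0.18)]
```

View pics/scene0.png

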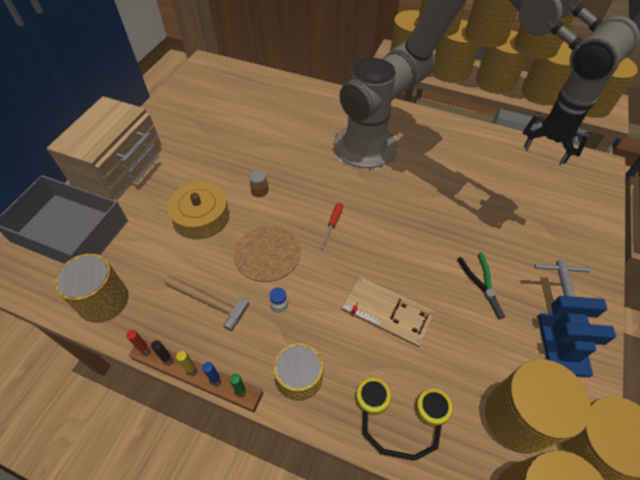

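View pics/side0.png

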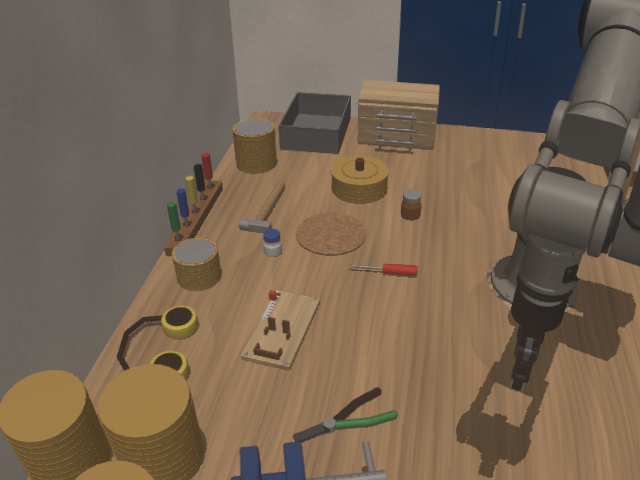

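The scene shows the lidded tin at about (198,210), the mat at (267,253) and the cradle board at (388,312), with its red marker at (353,309). So the pull runs roughly toward world -y. Next I set up helpers and go to a hover over the cradle.

```bash
cat > h.py <<'E'
from plant import *
import numpy as np, cv2
from scipy.spatial.transform import Rotation as Ro
def pose(s=None):
    s=s or observe(); q=s['eef_rot']; return np.array(s['ee_pos']),Ro.from_quat([q[1],q[2],q[3],q[0]])
def down(yaw): # tool z down, tool y at world angle yaw (deg)
    a=np.radians(yaw); y=np.array([np.cos(a),np.sin(a),0]); z=np.array([0,0,-1.]); return Ro.from_matrix(np.c_[np.cross(y,z),y,z])
def go(p,yaw,cur=None):
    p0,R0=cur or pose(); R=down(yaw)
    rv=(R0.inv()*R).as_rotvec(degrees=True); print('rows: turn',rv.round(2),'shift',R0.inv().apply(np.array(p)-p0).round(4)); return np.array(p),R
def cam(name,s=None):
    c=calibration(name)
    if name=='wrist':
        p,R=pose(s); T=np.eye(4);T[:3,:3]=R.as_matrix();T[:3,3]=p; T=T@np.array(c['hand_eye']); return c,T
    T=np.eye(4);T[:3,:3]=cv2.Rodrigues(np.array(c['rvec'],float))[0];T[:3,3]=np.ravel(c['tvec']);return c,np.linalg.inv(T)
def proj(P,ct):
    c,T=ct; P=np.atleast_2d(P); q=(P-T[:3,3])@T[:3,:3]; x=q[:,:2]/q[:,2:]; x=x*(1+c['k1']*(x**2).sum(1,keepdims=True)); K=np.array(c['K']); return x*[K[0,0],K[1,1]]+K[:2,2]
def unproj(uv,z,ct):
    c,T=ct;K=np.array(c['K']);d=(np.atleast_2d(uv)-K[:2,2])/[K[0,0],K[1,1]];x=d.copy()
    for _ in range(8): x=d/(1+c['k1']*(x**2).sum(1,keepdims=True))
    r=np.c_[x,np.ones(len(x))]@T[:3,:3].T; return T[:3,3]+r*((z-T[2,3])/r[:,2])[:,None]
E
python3 - <<'E'
from h import *
c=calibration('wrist');print(np.round(c['hand_eye'],3).tolist(),c['K'],c['k1'])
go([.52,.26,.33],85)
E
```

```text
[[-0.0, -0.956, -0.295, 0.075], [1.0, -0.0, -0.001, -0.0], [0.001, -0.295, 0.956, -0.142], [0.0, 0.0, 0.0, 1.0]] [[368.18267983   0.         316.49442388]
 [  0.         368.18267983 234.87993268]
 [  0.           0.           1.        ]] -0.06844644491192821
rows: turn [ 0.    0.   -7.65] shift [-0.4505 -0.1574 -0.0987]
```

Emit:
{"method": "drive_tool", "body": {
  "increments": [
    [0, 0, -7.65, -0.45, -0.157, -0.1, -1],
    [0, 0, -7.65, -0.45, -0.157, -0.1, -1],
    [0, 0, -7.65, -0.45, -0.157, -0.1, -1],
    [0, 0, -7.65, -0.45, -0.157, -0.1, -1],
    [0, 0, -7.65, -0.45, -0.157, -0.1, -1],
    [0, 0, -7.65, -0.45, -0.157, -0.1, -1],
    [0, 0, -7.65, -0.45, -0.157, -0.1, -1],
    [0, 0, -7.65, -0.45, -0.157, -0.1, -1],
    [0, 0, -7.65, -0.45, -0.157, -0.1, -1],
    [0, 0, -7.65, -0.45, -0.157, -0.1, -1]
  ]
}}

```text
t: 2.3
ee_pos: [0.5218, 0.2586, 0.3318]
eef_rot: [0.0, 0.044, 0.999, 0.0]
force: [0.2, 0.9, 0.4]
width: 0.0855
grasp_force: 0.0
```

```bash
python3 - <<'E'
from h import *
import json
s=observe();print(np.abs(s['qvel']).max())
im=grab_frame('wrist');cv2.imwrite('pics/w1.png',im)
json.dump({k:np.array(s[k]).tolist() for k in ('ee_pos','eef_rot')},open('w1.json','w'))
for l in ['cradle_seat','marker_tip','cradle']: print(l,[(np.round(x['at'],4).tolist(),round(x['p'],2)) for x in pinpoint('wrist',l)[:2]])
go([.484,-.359,.20],0)
E
```

```text
0.7457483271086837
cradle_seat [([0.58, 0.2823, 0.0142], 0.95)]
marker_tip [([0.5977, 0.1782, 0.0368], 0.48)]
cradle [([0.5799, 0.2852, -0.0029], 0.56)]
rows: turn [-4.00e-02 -4.00e-02  8.49e+01] shift [-0.0193 -0.6197  0.1308]
```

View pics/w1.png

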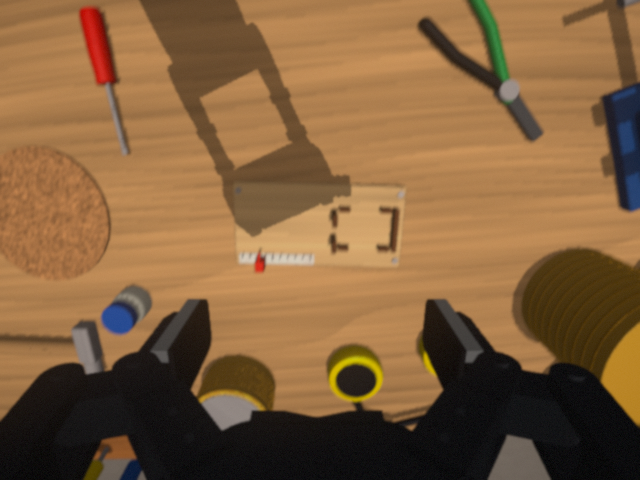

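The wrist image shows the board with corners at about (236,183), (405,188), (398,267) and (238,263). The pocket is at (365,230) and the red marker tip at (260,255).

```bash
cat > fit.py <<'E'
from h import *
def rig(m,w):
    mc,wc=m.mean(0),w.mean(0);a=m-mc;b=w-wc
    th=np.arctan2((a[:,0]*b[:,1]-a[:,1]*b[:,0]).sum(),(a*b).sum());R=np.array([[np.cos(th),-np.sin(th)],[np.sin(th),np.cos(th)]])
    return np.degrees(th),wc-R@mc,np.linalg.norm(b-a@R.T,axis=1)
E
python3 - <<'E'
from fit import *
import json
s=json.load(open('w1.json'));ct=cam('wrist',s)
uv=np.array([[236,183],[405,188],[398,267],[238,263.]])
W=unproj(uv,.014,ct)[:,:2];m=np.array([[.135,-.055],[-.085,-.055],[-.085,.055],[.135,.055]])
print(W.round(4).tolist(),*rig(m,W))
th,o,_=rig(m,W);a=np.radians(th);R=np.array([[np.cos(a),-np.sin(a)],[np.sin(a),np.cos(a)]])
for x in (.082,.1,.110):print(x,proj(np.r_[o+R@[x,.032],.036],ct))
mk=[[-.069,-.022,.03],[-.069,.022,.03],[.006,.0165,.05],[.006,-.0165,.05]]
print(proj([np.r_[o+R@np.array(p[:2]),p[2]] for p in mk],ct))
im=cv2.imread('pics/w1.png')[170:280,220:420];im=cv2.resize(im,None,fx=4,fy=4,interpolation=cv2.INTER_CUBIC);cv2.imwrite('pics/w1c.png',im)
E
```

```text
[[0.5112, 0.1575], [0.5365, 0.3691], [0.6432, 0.3577], [0.6183, 0.1438]] -96.71825182759964 [0.58020893 0.28185016] [0.00361995 0.00368717 0.00269811 0.00252747]
0.082 [[273.72688397 254.36545578]]
0.1 [[259.53958702 253.97281674]]
0.11 [[251.66863475 253.75313961]]
[[395.50696213 215.12367261]
 [392.37910981 248.5083572 ]
 [334.76217869 248.07138524]
 [335.94691881 221.91389247]]
```

View pics/w1c.png

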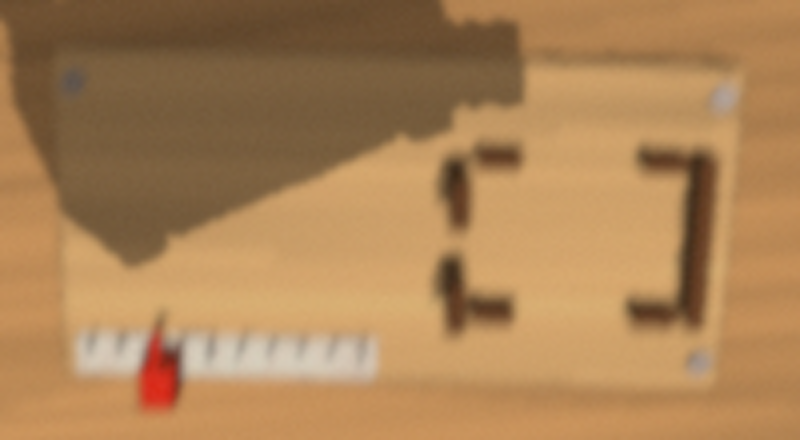

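Emit:
{"method": "drive_tool", "body": {
  "increments": [
    [0, 0, 0, -0.02, -0.62, 0.0, -1],
    [0, 0, 0, -0.02, -0.62, 0, -1],
    [0, 0, 0, -0.02, -0.62, 0, -1],
    [0, 0, 0, -0.02, -0.62, 0, -1],
    [0, 0, 85, -0.02, -0.62, 0.05, -1],
    [0, 0, 85, -0.02, -0.62, 0.1, -1],
    [0, 0, 85, -0.02, -0.62, 0.13, -1],
    [0, 0, 85, -0.02, -0.62, 0.13, -1],
    [0, 0, 85, -0.02, -0.62, 0.13, -1],
    [0, 0, 85, -0.02, -0.62, 0.13, -1]
  ]
}}

```text
t: 3.5
ee_pos: [0.4924, -0.2258, 0.2471]
eef_rot: [0.0, 0.476, 0.88, 0.0]
force: [1.2, -0.0, -0.3]
width: 0.0856
grasp_force: 0.0
```

The crop shows the pocket at crop x 440-715 and the pointer tip at about (163,315). It is blurred because the arm was moving, so I'll redo it when still.

```bash
python3 - <<'E'
from h import *
print(np.abs(observe()['qvel']).max())
go([.484,-.359,.20],0)
E
```

```text
0.7871060495853633
rows: turn [ 3.000e-02 -2.000e-02  3.319e+01] shift [-0.1069 -0.0799  0.047 ]
```

Emit:
{"method": "drive_tool", "body": {
  "increments": [
    [0, 0, 33, -0.107, -0.08, 0.047, -1],
    [0, 0, 33, -0.107, -0.08, 0.047, -1],
    [0, 0, 33, -0.107, -0.08, 0.047, -1],
    [0, 0, 33, -0.107, -0.08, 0.047, -1],
    [0, 0, 33, -0.107, -0.08, 0.047, -1],
    [0, 0, 33, -0.107, -0.08, 0.047, -1],
    [0, 0, 33, -0.107, -0.08, 0.047, -1],
    [0, 0, 33, -0.107, -0.08, 0.047, -1],
    [0, 0, 33, -0.107, -0.08, 0.047, -1],
    [0, 0, 33, -0.107, -0.08, 0.047, -1]
  ]
}}

```text
t: 4.5
ee_pos: [0.4852, -0.3588, 0.2008]
eef_rot: [0.0, 0.704, 0.71, 0.0]
force: [0.3, -0.6, 0.2]
width: 0.0853
grasp_force: 0.0
```

```bash
python3 - <<'E'
from h import *
s=observe();print(np.abs(s['qvel']).max(),s['ee_pos'],s['eef_rot'])
im=grab_frame('wrist');cv2.imwrite('pics/w2.png',im);ct=cam('wrist',s)
for l in ['lid_knob','lid','tin','mat']:
    print(l,[(np.round(x['at'],4).tolist(),round(x['p'],2)) for x in pinpoint('wrist',l)[:2]])
# brown knob mask vs gold
print(proj([[.484,-.359,.1],[.484,-.359,.066]],ct).round(1))
go([.484,-.359,.072],0)
E
```

```text
0.004383520208551395 [ 0.48523206 -0.35883861  0.20078995] [2.22077133e-04 7.04048307e-01 7.10152048e-01 2.41669554e-05]
lid_knob [([0.4829, -0.3557, 0.082], 0.63)]
lid [([0.483, -0.3645, 0.0591], 0.66)]
tin []
mat []
[[314.9 235.4]
 [315.  222.4]]
rows: turn [ 0.   -0.01  0.44] shift [ 0.0002 -0.0011  0.1285]
```

View pics/w2.png

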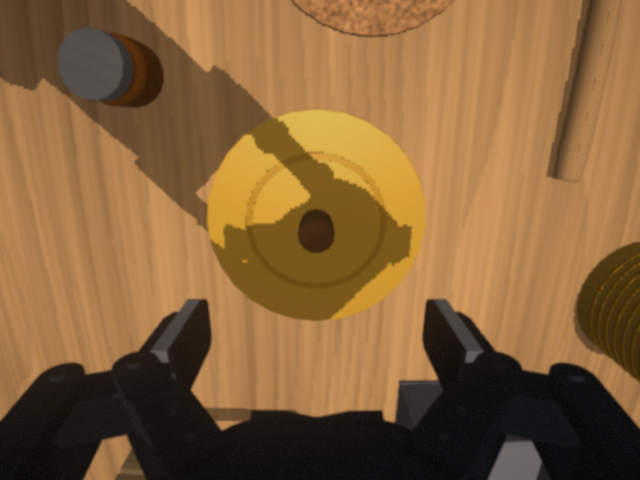

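The lid is centred at about (317,215) px with the knob top at (317,234), as predicted. Descending and gripping.

Emit:
{"method": "drive_tool", "body": {
  "increments": [
    [0, 0, 0.4, 0, 0, 0.05, -1],
    [0, 0, 0.4, 0, 0, 0.1, -1],
    [0, 0, 0.4, 0, 0, 0.128, -1],
    [0, 0, 0.4, 0, 0, 0.128, -1],
    [0, 0, 0.4, 0, 0, 0.128, 0.5],
    [0, 0, 0.4, 0, 0, 0.128, 1],
    [0, 0, 0.4, 0, 0, 0.128, 1],
    [0, 0, 0.4, 0, 0, 0.128, 1],
    [0, 0, 0.4, 0, 0, 0.128, 1],
    [0, 0, 0.4, 0, 0, 0.128, 1]
  ]
}}

```text
t: 5.75
ee_pos: [0.4857, -0.3597, 0.0742]
eef_rot: [0.001, 0.707, 0.707, 0.0]
force: [-0.9, 1.1, 5.4]
width: 0.0242
grasp_force: 58.6
```

```bash
python3 - <<'E'
from h import *
go([.533,-.1205,.13],0); go([.533,-.1205,.0225],0)
E
```

```text
rows: turn [0.12 0.11 0.04] shift [ 0.2391  0.0475 -0.0561]
rows: turn [0.12 0.11 0.04] shift [0.2393 0.0473 0.0514]
```

Emit:
{"method": "drive_tool", "body": {
  "increments": [
    [0, 0, 0, 0, 0, -0.02, 1],
    [0, 0, 0, 0, 0, -0.05, 1],
    [0, 0, 0, 0.03, 0.006, -0.06, 1],
    [0, 0, 0, 0.07, 0.014, -0.06, 1],
    [0, 0, 0, 0.115, 0.023, -0.06, 1],
    [0, 0, 0, 0.16, 0.032, -0.06, 1],
    [0, 0, 0, 0.2, 0.04, -0.06, 1],
    [0, 0, 0, 0.23, 0.046, -0.04, 1],
    [0, 0, 0, 0.239, 0.0475, -0.01, 1],
    [0, 0, 0, 0.239, 0.0475, 0.02, 1]
  ]
}}

```text
t: 6.75
ee_pos: [0.5331, -0.1182, 0.0526]
eef_rot: [0.001, 0.706, 0.708, 0.001]
force: [0.2, -1.9, -2.2]
width: 0.0242
grasp_force: 59.0
```

```bash
python3 - <<'E'
from h import *
s=observe();print(s['width'],s['force'],s['ee_pos'],np.abs(s['qvel']).max())
im=grab_frame('side');cv2.imwrite('pics/s2.png',im)
for c,l in [('side','gauge'),('side','gauge_grip'),('side','gauge_bar'),('side','lid_knob'),('side','mat')]:
    print(l,[(np.round(x['at'],4).tolist(),round(x['p'],2)) for x in pinpoint(c,l)[:2]])
go([.533,-.1205,.024],0)
E
```

```text
0.024215450033178685 [ 0.18286389 -1.88833641 -2.17703451] [ 0.53310034 -0.11821803  0.05258651] 0.684554015436897
gauge []
gauge_grip [([0.5815, 0.277, 0.0009], 0.38)]
gauge_bar []
lid_knob [([0.4821, -0.3596, -0.0022], 0.6), ([0.5311, -0.1191, 0.0629], 0.56)]
mat [([0.5337, -0.1221, -0.0024], 0.65)]
rows: turn [ 0.17  0.06 -0.  ] shift [ 0.0005 -0.0006  0.0303]
```

Emit:
{"method": "drive_tool", "body": {
  "increments": [
    [0, 0, 0, 0, 0, 0.01, 1],
    [0, 0, 0, 0, 0, 0.02, 1],
    [0, 0, 0, 0, 0, 0.026, 1],
    [0, 0, 0, 0, 0, 0.03, 1],
    [0, 0, 0, 0, 0, 0.031, 1],
    [0, 0, 0, 0, 0, 0.031, 0],
    [0, 0, 0, 0, 0, 0.031, -1],
    [0, 0, 0, 0, 0, 0.031, -1],
    [0, 0, 0, 0, 0, 0.031, -1],
    [0, 0, 0, 0, 0, 0.02, -1]
  ]
}}

```text
t: 8.05
ee_pos: [0.5314, -0.1198, 0.0315]
eef_rot: [-0.001, 0.707, 0.707, -0.001]
force: [-0.2, -0.2, -0.2]
width: 0.0855
grasp_force: 0.0
```

```bash
python3 - <<'E'
from h import *
s=observe();print(s['width'],s['force'],s['ee_pos'],np.abs(s['qvel']).max())
go([.483,-.40,.25],0)
E
```

```text
0.08545262230470112 [-0.21871103 -0.2086901  -0.20114497] [ 0.53142738 -0.11978098  0.03150506] 0.26819862450472265
rows: turn [-0.17 -0.07  0.03] shift [-0.2799 -0.0492 -0.2187]
```

Emit:
{"method": "drive_tool", "body": {
  "increments": [
    [0, 0, 0, 0, 0, -0.04, -1],
    [0, 0, 0, 0, 0, -0.08, -1],
    [0, 0, 0, -0.04, -0.01, -0.12, -1],
    [0, 0, 0, -0.239, -0.047, -0.17, -1],
    [0, 0, 0, -0.239, -0.047, -0.17, -1],
    [0, 0, 0, -0.239, -0.047, -0.17, -1],
    [0, 0, 0, -0.239, -0.047, -0.17, -1],
    [0, 0, 0, -0.239, -0.047, -0.17, -1],
    [0, 0, 0, -0.239, -0.047, -0.17, -1],
    [0, 0, 0, -0.239, -0.047, -0.17, -1]
  ]
}}

```text
t: 9.05
ee_pos: [0.4855, -0.358, 0.2022]
eef_rot: [-0.001, 0.707, 0.707, 0.0]
force: [-0.0, 0.2, -0.7]
width: 0.0854
grasp_force: 0.0
```

```bash
python3 - <<'E'
from h import *
import json
for i in range(2): grab_frame('wrist')
s=observe();print(np.abs(s['qvel']).max(),s['ee_pos'])
json.dump({k:np.array(s[k]).tolist() for k in ('ee_pos','eef_rot')},open('w3.json','w'))
im=grab_frame('wrist');cv2.imwrite('pics/w3.png',im)
for l in ['gauge','gauge_grip','gauge_bar','lid','mat']:
    print(l,[(np.round(x['at'],4).tolist(),round(x['p'],2)) for x in pinpoint('wrist',l)[:2]])
E
```

```text
0.009135440113456935 [ 0.48584737 -0.35718993  0.20209925]
gauge []
gauge_grip []
gauge_bar []
lid []
mat []
```

View pics/w3.png

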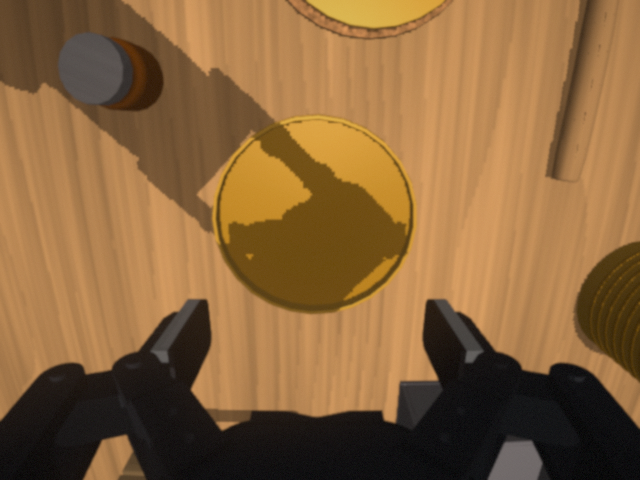

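The lid is on the mat at the top of the picture. The tin at (314,214), though, shows a plain gold disc near rim height and no gauge. I'll check it from the other cameras, in one montage.

```bash
python3 - <<'E'
from h import *
a=grab_frame('scene');
for l in ['gauge','gauge_grip','lid','lid_knob','tin']: print('scene',l,[(np.round(x['at'],4).tolist(),round(x['p'],2)) for x in pinpoint('scene',l)[:3]])
b=grab_frame('side')
for l in ['gauge','gauge_grip','lid','lid_knob','tin']: print('side',l,[(np.round(x['at'],4).tolist(),round(x['p'],2)) for x in pinpoint('side',l)[:3]])
w=cv2.imread('pics/w3.png')
cs=cam('side');cc=cam('scene')
def crop(im,u,v,h):
    u,v=int(u),int(v);return cv2.resize(im[max(v-h*3//4,0):v+h*3//4,max(u-h,0):u+h],(400,300),interpolation=cv2.INTER_CUBIC)
u=proj([.51,-.24,.03],cc)[0];v=proj([.51,-.24,.03],cs)[0];t=proj([.485,-.359,.03],cs)[0]
m=np.vstack([np.hstack([crop(a,*u,90),crop(b,*v,90)]),np.hstack([crop(b,*t,40),crop(w,314,214,130)])]);cv2.imwrite('pics/m1.png',m);np.save('a.npy',a)
E
```

```text
scene gauge []
scene gauge_grip []
scene lid []
scene lid_knob [([0.5304, -0.1233, 0.0334], 0.71)]
scene tin [([0.483, -0.3585, 0.0014], 0.75)]
side gauge [([0.5964, 0.1797, 0.0357], 0.19)]
side gauge_grip [([0.6693, -0.0128, 0.0052], 0.7)]
side lid [([0.5312, -0.1207, 0.0096], 0.56)]
side lid_knob [([0.5302, -0.1211, 0.0338], 0.81), ([0.3761, 0.0203, -0.0026], 0.3)]
side tin [([0.4825, -0.3603, -0.0003], 0.61)]
```

View pics/m1.png

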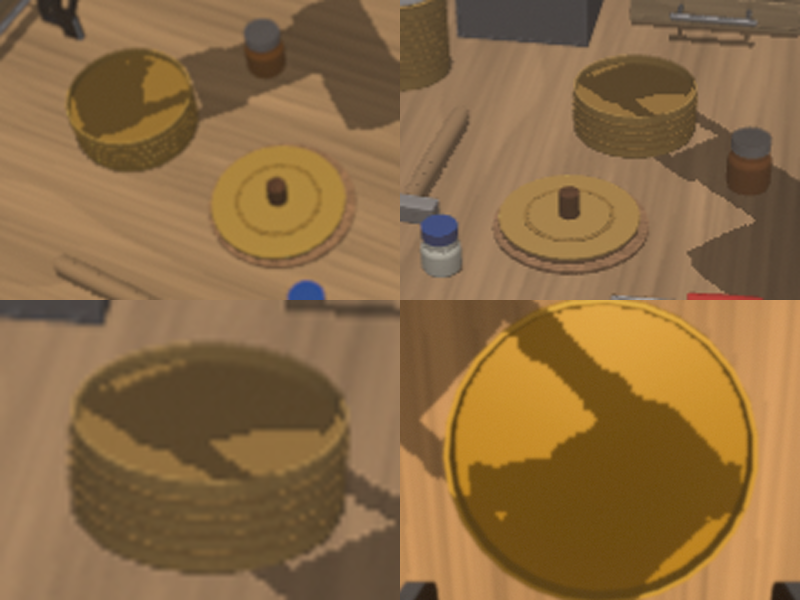

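```bash
python3 - <<'E'
from h import *
import json
ct=cam('wrist',json.load(open('w3.json')));im=cv2.imread('pics/w3.png')
a=np.linspace(0,2*np.pi,72)
def circ(r,z): return proj(np.c_[.4845+r*np.cos(a),-.3585+r*np.sin(a),0*a+z],ct)
for r,z in [(.082,.062),(.079,.062),(.079,.055),(.079,.05),(.079,.003),(.074,.055)]:
    p=circ(r,z);print(r,z,p.min(0).round(1),p.max(0).round(1))
g=cv2.cvtColor(im,cv2.COLOR_BGR2GRAY)
print(g[214,205:225],g[214,404:424]);print(g[105:130,314]);print(g[300:320,314])
print(im[214,205:225].tolist())
E
```

```text
0.082 0.062 [212.  114.4] [418.3 314.4]
0.079 0.062 [215.7 118.7] [414.6 311.3]
0.079 0.055 [218.  118.8] [412.4 307.4]
0.079 0.05 [219.5 118.8] [410.8 304.7]
0.079 0.003 [232.  119.3] [398.7 282.7]
0.074 0.055 [224.1 125.6] [406.2 302.3]
[ 90  88  84  87  89  91 105 130 152 155 136  99  70  68  87 116 134 142
 144 143] [144 145 143 142 137 116  85  68  90 127 155 161 158 156 156 159 161 166
 169 168]
[147 150 148 147 148 148 148 147 145 142 150 167 175 164 150 157 167 172
 171 170 170 169 170 170 169]
[ 79  80  79  79  76  73  70  71  68  70  76  83  95 110 132 147 149 150
 149 149]
[[51, 84, 115], [50, 83, 113], [48, 79, 109], [50, 82, 110], [52, 83, 114], [50, 85, 117], [53, 99, 136], [54, 124, 170], [53, 146, 200], [51, 149, 205], [46, 131, 179], [32, 96, 132], [23, 67, 94], [22, 65, 91], [26, 83, 118], [33, 111, 157], [35, 128, 183], [41, 136, 193], [40, 138, 194], [41, 137, 194]]
```

Projection puts the disc at z of roughly 0.05 m, spanning the whole mouth. The gauge's top would be at 0.047, so this may be an unlisted loose disc resting on the gauge. I'll probe it gently near its edge with shut fingers.

Emit:
{"method": "drive_tool", "body": {
  "increments": [
    [0, 0, 0, 0.057, 0, 0, 1],
    [0, 0, 0, 0.057, 0, 0.04, 1],
    [0, 0, 0, 0.057, 0, 0.08, 1],
    [0, 0, 0, 0.057, 0, 0.11, 1],
    [0, 0, 0, 0.057, 0, 0.13, 1],
    [0, 0, 0, 0.057, 0, 0.138, 1],
    [0, 0, 0, 0.057, 0, 0.14, 1],
    [0, 0, 0, 0.057, 0, 0.14, 1],
    [0, 0, 0, 0.057, 0, 0.14, 1],
    [0, 0, 0, 0.057, 0, 0.14, 1]
  ]
}}

```text
t: 11.05
ee_pos: [0.4861, -0.3026, 0.0636]
eef_rot: [0.001, 0.707, 0.707, 0.0]
force: [-0.8, 0.0, 0.1]
width: 0.0003
grasp_force: 0.0
```

Emit:
{"method": "drive_tool", "body": {
  "increments": [
    [0, 0, 0, 0, 0, 0.002, 1],
    [0, 0, 0, 0, 0, 0.004, 1],
    [0, 0, 0, 0, 0, 0.006, 1],
    [0, 0, 0, 0, 0, 0.008, 1],
    [0, 0, 0, 0, 0, 0.01, 1],
    [0, 0, 0, 0, 0, 0.012, 1],
    [0, 0, 0, 0, 0, 0.013, 1],
    [0, 0, 0, 0, 0, 0.014, 1],
    [0, 0, 0, 0, 0, 0.014, 1],
    [0, 0, 0, 0, 0, 0.014, 1]
  ]
}}

```text
t: 12.05
ee_pos: [0.4856, -0.3022, 0.0485]
eef_rot: [0.0, 0.707, 0.707, 0.0]
force: [0.5, 0.6, 0.4]
width: -0.0001
grasp_force: 0.0
```

Emit:
{"method": "drive_tool", "body": {
  "increments": [
    [0, 0, 0, 0, 0, 0.002, 1],
    [0, 0, 0, 0, 0, 0.004, 1],
    [0, 0, 0, 0, 0, 0.006, 1],
    [0, 0, 0, 0, 0, 0.008, 1],
    [0, 0, 0, 0, 0, 0.01, 1],
    [0, 0, 0, 0, 0, 0.012, 1],
    [0, 0, 0, 0, 0, 0.014, 1],
    [0, 0, 0, 0, 0, 0.015, 1],
    [0, 0, 0, 0, 0, 0.015, 1],
    [0, 0, 0, 0, 0, 0.015, 1]
  ]
}}

```text
t: 13.05
ee_pos: [0.4856, -0.3022, 0.0335]
eef_rot: [-0.0, 0.707, 0.707, 0.0]
force: [0.3, -0.5, 0.2]
width: 0.0003
grasp_force: 0.0
```

```bash
python3 - <<'E'
from h import *
import json
s=observe();print(s['ee_pos'],s['force'])
w=grab_frame('wrist')
for l in ['gauge','gauge_grip','gauge_bar']: print(l,[(np.round(x['at'],4).tolist(),round(x['p'],2)) for x in pinpoint('wrist',l)[:2]])
b=grab_frame('side');a=grab_frame('scene')
def crop(im,u,v,h):
    u,v=int(u),int(v);return cv2.resize(im[max(v-h*3//4,0):v+h*3//4,max(u-h,0):u+h],(400,300),interpolation=cv2.INTER_CUBIC)
P=[.485,-.359,.05]
m=np.hstack([crop(a,*proj(P,cam('scene'))[0],44),crop(b,*proj(P,cam('side'))[0],44)]);m=np.vstack([m,np.hstack([cv2.resize(w,(400,300)),m[:,:400]*0])]);cv2.imwrite('pics/m2.png',m)
E
```

```text
[ 0.4855532  -0.30216911  0.03351105] [ 0.33162704 -0.48054127  0.19608929]
gauge []
gauge_grip []
gauge_bar []
```

View pics/m2.png

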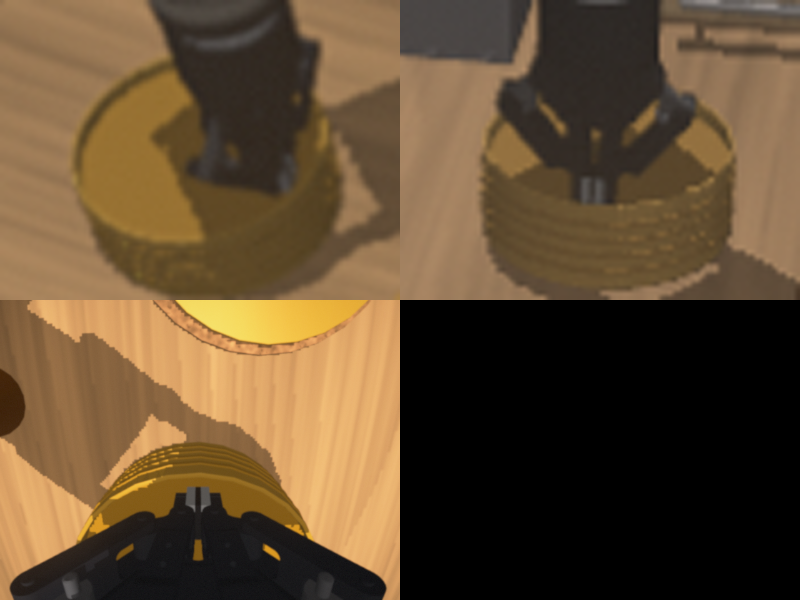

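The finger passes straight through the "disc" at z 0.0335 with no force. So the disc is only a visual cover, the gauge is hidden under it, and I have to find it by feel. I'll sweep a shut finger around inside the tin at low height to bring the gauge to a known bearing.

Emit:
{"method": "drive_tool", "body": {
  "increments": [
    [0, 0, 0, -0.01, -0.0016, 0.005, 1],
    [0, 0, 0, -0.0111, -0.0104, 0.005, 1],
    [0, 0, 0, -0.0136, -0.0188, 0.005, 1],
    [0, 0, 0, -0.0177, -0.0267, 0.005, 1],
    [0, 0, 0, -0.0232, -0.0336, 0.005, 1],
    [0, 0, 0, -0.0299, -0.0393, 0.005, 1],
    [0, 0, 0, -0.0376, -0.0436, 0.005, 1],
    [0, 0, 0, -0.046, -0.0464, 0.005, 1],
    [0, 0, 0, -0.0547, -0.0476, 0.005, 1],
    [0, 0, 0, -0.0635, -0.047, 0.005, 1]
  ]
}}

```text
t: 14.35
ee_pos: [0.4384, -0.3662, 0.0285]
eef_rot: [-0.0, 0.707, 0.707, 0.0]
force: [1.4, 3.9, 1.7]
width: -0.0003
grasp_force: 2.3
```

```bash
python3 - <<'E'
from h import *
print(observe()['force'])
for c in ('side','scene'):
    grab_frame(c); s=observe();print(s['force'],s['ft_torque'],s['ee_pos']); print([(np.round(x['at'],4).tolist(),round(x['p'],2)) for x in pinpoint(c,'tin')[:1]])
E
```

```text
[1.35794623 3.88719547 1.69525792]
[-0.83643103  1.00794936 -0.03432826] [ 0.3447457   0.04882623 -0.0493905 ] [ 0.43874018 -0.36793882  0.02862331]
[([0.4626, -0.3823, 0.0018], 0.83)]
[-0.88443374  0.23557612 -0.25357101] [ 0.00600543 -0.00561958  0.00209129] [ 0.43854826 -0.36695336  0.02845925]
[([0.4666, -0.3795, 0.003], 0.94)]
```

The sweep dragged the tin as well: it now sits at about (0.465,-0.381), against (0.484,-0.3585) originally. So the gauge is jammed broadside ahead of the finger. I'll lift and poke down where the case should be.

Emit:
{"method": "drive_tool", "body": {
  "increments": [
    [0, 0, 0, 0, 0, -0.028, 1],
    [0, 0, 0, -0.005, -0.001, -0.028, 1],
    [0, 0, 0, -0.031, -0.007, -0.028, 1],
    [0, 0, 0, -0.031, -0.007, -0.028, 1],
    [0, 0, 0, -0.031, -0.007, -0.022, 1],
    [0, 0, 0, -0.031, -0.007, -0.018, 1],
    [0, 0, 0, -0.031, -0.007, -0.014, 1],
    [0, 0, 0, -0.031, -0.007, -0.014, 1],
    [0, 0, 0, -0.031, -0.007, -0.014, 1],
    [0, 0, 0, -0.031, -0.007, -0.014, 1]
  ]
}}

```text
t: 15.55
ee_pos: [0.4315, -0.3963, 0.0469]
eef_rot: [0.001, 0.706, 0.708, -0.001]
force: [-12.1, 7.9, 38.2]
width: -0.0002
grasp_force: 19.1
```

Contact at z = 0.0469, which is exactly the case top. One more poke will decide the bearing.

Emit:
{"method": "drive_tool", "body": {
  "increments": [
    [0, 0, 0, 0, 0, -0.012, 1],
    [0, 0, 0, 0.005, -0.006, -0.014, 1],
    [0, 0, 0, 0.017, -0.022, -0.014, 1],
    [0, 0, 0, 0.017, -0.022, -0.014, 1],
    [0, 0, 0, 0.017, -0.022, -0.008, 1],
    [0, 0, 0, 0.017, -0.022, -0.005, 1],
    [0, 0, 0, 0.017, -0.022, -0.002, 1],
    [0, 0, 0, 0.017, -0.022, -0.002, 1],
    [0, 0, 0, 0.017, -0.022, -0.002, 1],
    [0, 0, 0, 0.017, -0.022, -0.002, 1]
  ]
}}

```text
t: 16.55
ee_pos: [0.4099, -0.3797, 0.0469]
eef_rot: [0.0, 0.707, 0.707, -0.0]
force: [-6.5, 6.5, 27.1]
width: -0.0
grasp_force: 13.6
```

Contact there too, so the case axis lies at about 190° seen from the tin centre, putting the gauge yaw near 10°. Rising, turning the jaws across it and opening part way.

Emit:
{"method": "drive_tool", "body": {
  "increments": [
    [0, 0, 0, 0, 0, -0.03, 1],
    [0, 0, -100, -0.02, 0.0217, -0.055, 0.5],
    [0, 0, -100, -0.02, 0.0217, -0.055, -0.45],
    [0, 0, -100, -0.02, 0.0217, -0.055, -0.45],
    [0, 0, -100, -0.02, 0.0217, -0.055, -0.45],
    [0, 0, -100, -0.02, 0.0217, -0.055, -0.45],
    [0, 0, -100, -0.02, 0.0217, -0.055, -0.45],
    [0, 0, -100, -0.02, 0.0217, -0.055, -0.45],
    [0, 0, -100, -0.02, 0.0217, -0.055, -0.45],
    [0, 0, -100, -0.02, 0.0217, -0.055, -0.45]
  ]
}}

```text
t: 17.55
ee_pos: [0.4316, -0.3998, 0.0986]
eef_rot: [-0.0, 0.107, 0.994, 0.0]
force: [-0.5, -0.6, -0.2]
width: 0.0619
grasp_force: 0.0
```

```bash
python3 - <<'E'
from h import *
grab_frame('side');print([(np.round(x['at'],4).tolist(),round(x['p'],2)) for x in pinpoint('side','tin')[:1]])
s=observe();print(s['ee_pos'],s['q'],s['width']);go([.4316,-.400,.044],100)
E
```

```text
[([0.4651, -0.3798, -0.0007], 0.81)]
[ 0.43154453 -0.39979849  0.09865512] [-8.77521364e-01  5.85857720e-01  1.51661436e+00  1.13022224e-04
  1.03982125e+00 -2.22962884e+00] 0.06212510749866007
rows: turn [ 3.000e-02 -2.000e-02 -2.253e+01] shift [-0.0001 -0.0002  0.0547]
```

Emit:
{"method": "drive_tool", "body": {
  "increments": [
    [0, 0, -22.5, 0, 0, 0.02, -0.45],
    [0, 0, -22.5, 0, 0, 0.03, -0.45],
    [0, 0, -22.5, 0, 0, 0.035, -0.45],
    [0, 0, -22.5, 0, 0, 0.042, -0.45],
    [0, 0, -22.5, 0, 0, 0.048, -0.45],
    [0, 0, -22.5, 0, 0, 0.053, -0.45],
    [0, 0, -22.5, 0, 0, 0.057, -0.45],
    [0, 0, -22.5, 0, 0, 0.061, -0.45],
    [0, 0, -22.5, 0, 0, 0.062, -0.45],
    [0, 0, -22.5, 0, 0, 0.062, -0.45]
  ]
}}

```text
t: 18.65
ee_pos: [0.4313, -0.3997, 0.0374]
eef_rot: [-0.0, -0.086, 0.996, 0.0]
force: [-0.1, -0.9, 0.4]
width: 0.0615
grasp_force: 0.0
```

No contact. Going on down, then closing.

Emit:
{"method": "drive_tool", "body": {
  "increments": [
    [0, 0, 0, 0, 0, 0.003, -0.45],
    [0, 0, 0, 0, 0, 0.007, -0.45],
    [0, 0, 0, 0, 0, 0.011, -0.45],
    [0, 0, 0, 0, 0, 0.015, -0.45],
    [0, 0, 0, 0, 0, 0.017, -0.45],
    [0, 0, 0, 0, 0, 0.017, 0],
    [0, 0, 0, 0, 0, 0.017, 0.3],
    [0, 0, 0, 0, 0, 0.017, 1],
    [0, 0, 0, 0, 0, 0.017, 1],
    [0, 0, 0, 0, 0, 0.017, 1]
  ]
}}

```text
t: 19.65
ee_pos: [0.4314, -0.3993, 0.0207]
eef_rot: [0.0, -0.086, 0.996, 0.0]
force: [0.3, 3.7, 4.6]
width: 0.0428
grasp_force: 54.9
```

```bash
python3 - <<'E'
from h import *
s=observe();print(s['ee_pos'],s['width'],s['grasp_force'],s['force'],s['ft_torque'])
E
```

```text
[ 0.43136363 -0.39931043  0.02070568] 0.04279912975559579 54.94173186365515 [0.27004404 3.68051286 4.62282392] [ 0.79384023  0.04768141 -0.00433237]
```

Emit:
{"method": "drive_tool", "body": {
  "increments": [
    [0, 0, 0, 0, 0, 0, 1],
    [0, 0, 0, 0, 0, 0, 1],
    [0, 0, 0, 0, 0, -0.01, 1],
    [0, 0, 0, 0, 0, -0.03, 1],
    [0, 0, 0, 0, 0, -0.06, 1],
    [0, 0, 0, 0, 0, -0.09, 1],
    [0, 0, 0, 0, 0, -0.12, 1],
    [0, 0, 0, 0, 0, -0.14, 1],
    [0, 0, 0, 0, 0, -0.14, 1],
    [0, 0, 0, 0, 0, -0.14, 1]
  ]
}}

```text
t: 20.65
ee_pos: [0.4309, -0.3998, 0.16]
eef_rot: [-0.0, -0.086, 0.996, -0.0]
force: [-0.3, 0.1, -3.8]
width: 0.0426
grasp_force: 54.8
```

```bash
python3 - <<'E'
from h import *
import json
s=observe();print(s['ee_pos'],s['eef_rot'],s['width'],s['grasp_force'],s['force'],np.abs(s['qvel']).max())
P={}
for c in ('side','scene','wrist'):
    s=observe();im=grab_frame(c);P[c]=im
    for l in ['gauge','gauge_grip','gauge_bar','tin']: print(c,l,[(np.round(x['at'],4).tolist(),round(x['p'],2)) for x in pinpoint(c,l)[:1]])
def crop(im,u,v,h):
    u,v=int(u),int(v);return cv2.resize(im[max(v-h*3//4,0):v+h*3//4,max(u-h,0):u+h],(400,300),interpolation=cv2.INTER_CUBIC)
p=np.array(s['ee_pos'])
json.dump({k:np.array(s[k]).tolist() for k in ('ee_pos','eef_rot')},open('w4.json','w'))
cv2.imwrite('pics/w4.png',P['wrist'])
m=np.hstack([crop(P['scene'],*proj(p,cam('scene'))[0],60),crop(P['side'],*proj(p,cam('side'))[0],60)]);m=np.vstack([m,np.hstack([cv2.resize(P['wrist'],(400,300)),crop(P['wrist'],320,300,160)])]);cv2.imwrite('pics/m3.png',m)
E
```

```text
[ 0.4309361  -0.39983533  0.16000736] [-1.44949541e-04 -8.60439906e-02  9.96291324e-01 -9.48102907e-05] 0.04261638688726548 54.78400439664256 [-0.32766047  0.08495777 -3.84887174] 0.026653846312565458
side gauge [([0.4637, -0.4004, 0.1422], 0.66)]
side gauge_grip [([0.4309, -0.3929, 0.1786], 0.75)]
side gauge_bar [([0.524, -0.4022, 0.17], 0.53)]
side tin [([0.4625, -0.3841, 0.0019], 0.76)]
scene gauge [([0.4628, -0.4014, 0.1416], 0.61)]
scene gauge_grip [([0.4326, -0.3959, 0.1779], 0.88)]
scene gauge_bar [([0.521, -0.402, 0.1637], 0.52)]
scene tin [([0.4655, -0.3787, 0.0031], 0.98)]
wrist gauge []
wrist gauge_grip [([0.4251, -0.3998, 0.1738], 0.88)]
wrist gauge_bar []
wrist tin []
```

View pics/m3.png

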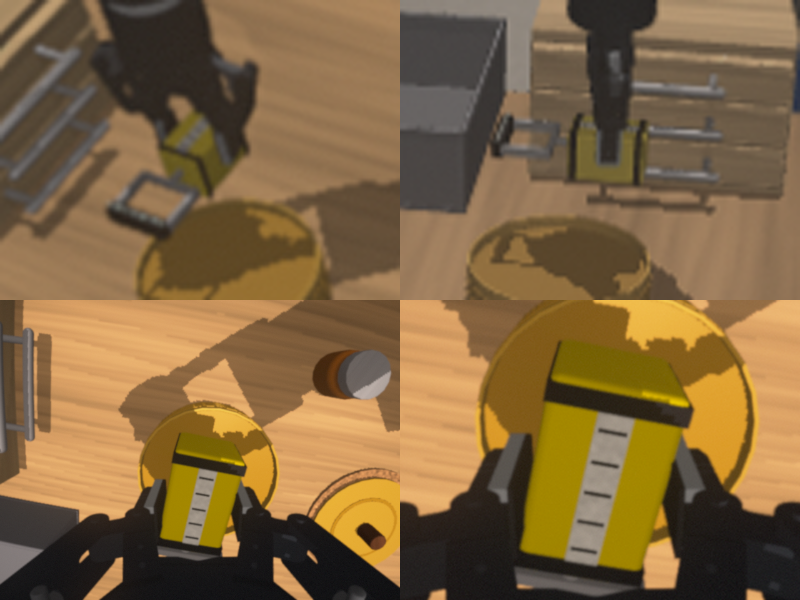

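The gauge is held: case between the jaws, handle toward +x, turned about 10° in the grip, with the white strip running from (612,412) to (585,568) in the crop. Now I measure the gauge in the hand and refine the cradle pose from the saved pictures.

```bash
cat > m.py <<'E'
from fit import *
import json
from scipy.optimize import minimize
from scipy.ndimage import map_coordinates as mc
def strip(ws,im,ztop):
    ct=cam('wrist',ws);h=cv2.cvtColor(im,cv2.COLOR_BGR2HSV)
    m=((h[...,1]<70)&(h[...,2]>110)).astype(np.uint8);m[:250]=0;m[:,:240]=0;m[:,400:]=0
    m=cv2.morphologyEx(m,cv2.MORPH_CLOSE,np.ones((7,7),np.uint8))
    n,lab,st,cen=cv2.connectedComponentsWithStats(m);i=1+np.argmax(st[1:,4]);v,u=np.nonzero(lab==i)
    W=unproj(np.c_[u,v].astype(float),ztop,ct)[:,:2];c=W.mean(0);d=np.linalg.svd(W-c,full_matrices=False)[2][0]
    print('strip',st[i],'centre',c.round(4),'yaw',np.degrees(np.arctan2(d[1],d[0])).round(2),'len',np.ptp((W-c)@d).round(4),'wid',np.ptp((W-c)@[-d[1],d[0]]).round(4));return c,d
def seg(a,b,n=40): t=np.linspace(0,1,n)[:,None];return np.array(a)*(1-t)+np.array(b)*t
def loop(pts): return np.vstack([seg(pts[i],pts[(i+1)%len(pts)]) for i in range(len(pts))])
def rect(x0,x1,y0,y1,z): return loop([(x0,y0,z),(x1,y0,z),(x1,y1,z),(x0,y1,z)])
L=[rect(-.085,.135,-.055,.055,.014)]*2
for s in(1,-1): L+=[rect(.003,.009,*sorted((s*.0085,s*.0245)),.05)]
L+=[rect(-.069-.006,-.069,-.0245,.0245,.03)]
L=np.vstack(L)
def cfit(ims,x0):
    gs=[]
    for im,ct in ims:
        g=cv2.GaussianBlur(im,(0,0),1.2).astype(float);gs.append((np.sqrt(sum(cv2.Sobel(g,cv2.CV_64F,*k)**2 for k in((1,0),(0,1)))).sum(2)**.5,ct))
    def f(x):
        a=x[2];P=np.c_[x[0]+L[:,0]*np.cos(a)-L[:,1]*np.sin(a),x[1]+L[:,0]*np.sin(a)+L[:,1]*np.cos(a),L[:,2]]
        return -sum(mc(g,proj(P,ct)[:,::-1].T,order=1).mean() for g,ct in gs)
    best=min((minimize(f,np.add(x0,[dx,dy,dt]),method='Nelder-Mead',options=dict(initial_simplex=np.add(x0,[dx,dy,dt])+np.vstack([np.zeros(3),np.diag([.003,.003,.02])]))) for dx in(-.003,.0,.003) for dy in(-.003,0,.003) for dt in(-.02,.02)),key=lambda r:r.fun)
    return best.x[:2].round(4),np.degrees(best.x[2]).round(2),best.fun.round(2)
E
python3 - <<'E'
from m import *
strip(json.load(open('w4.json')),cv2.imread('pics/w4.png'),.1863)
x0=[.580,.282,np.radians(-96.7)]
I={n:(cv2.imread(f'pics/{n}.png'),c) for n,c in(('w1',cam('wrist',json.load(open('w1.json')))),('scene0',cam('scene')),('side0',cam('side')))}
for k in I: print(k,cfit([I[k]],x0))
print(cfit(list(I.values()),x0))
go([.57,.16,.30],3.3)
E
```

```text
strip [ 292  270   55  122 3195] centre [ 0.4276 -0.3996] yaw -2.04 len 0.0501 wid 0.0096
w1 (array([0.576 , 0.2799]), np.float64(-94.56), np.float64(-14.96))
scene0 (array([0.5767, 0.2824]), np.float64(-97.02), np.float64(-15.59))
side0 (array([0.5774, 0.2836]), np.float64(-97.0), np.float64(-16.72))
(array([0.5775, 0.282 ]), np.float64(-96.68), np.float64(-46.12))
rows: turn [ 0.    0.   96.58] shift [-0.2327  0.5276 -0.1395]
```

Emit:
{"method": "drive_tool", "body": {
  "increments": [
    [0, 0, 0, 0, 0, -0.05, 1],
    [0, 0, 50, -0.1, 0.2, -0.12, 1],
    [0, 0, 98.5, -0.233, 0.528, -0.14, 1],
    [0, 0, 98.5, -0.233, 0.528, -0.14, 1],
    [0, 0, 98.5, -0.233, 0.528, -0.14, 1],
    [0, 0, 98.5, -0.233, 0.528, -0.14, 1],
    [0, 0, 98.5, -0.233, 0.528, -0.14, 1],
    [0, 0, 98.5, -0.233, 0.528, -0.14, 1],
    [0, 0, 98.5, -0.233, 0.528, -0.14, 1],
    [0, 0, 98.5, -0.233, 0.528, -0.14, 1]
  ]
}}

```text
t: 22.4
ee_pos: [0.5318, 0.0001, 0.2775]
eef_rot: [0.0, 0.515, 0.857, 0.0]
force: [0.7, -0.6, -2.7]
width: 0.0429
grasp_force: 55.8
```

```bash
python3 - <<'E'
from h import *
s=observe();print(s['ee_pos'],s['q'],s['width'],np.abs(s['qvel']).max());go([.575,.17,.30],5)
E
```

```text
[5.31802521e-01 8.38950872e-05 2.77461209e-01] [-1.44058581e-01  3.22432073e-01  1.42383439e+00  9.40733752e-05
  1.39460359e+00 -6.32779377e-01] 0.04293637874990352 2.1812508295676754
rows: turn [4.0e-02 1.0e-02 2.3e+01] shift [ 0.1297  0.1179 -0.0225]
```

Emit:
{"method": "drive_tool", "body": {
  "increments": [
    [0, 0, 23, 0.13, 0.118, -0.022, 1],
    [0, 0, 23, 0.13, 0.118, -0.022, 1],
    [0, 0, 23, 0.13, 0.118, -0.022, 1],
    [0, 0, 23, 0.13, 0.118, -0.022, 1],
    [0, 0, 23, 0.13, 0.118, -0.022, 1],
    [0, 0, 23, 0.13, 0.118, -0.022, 1],
    [0, 0, 23, 0.13, 0.118, -0.022, 1],
    [0, 0, 23, 0.13, 0.118, -0.022, 1],
    [0, 0, 23, 0.13, 0.118, -0.022, 1],
    [0, 0, 23, 0.13, 0.118, -0.022, 1]
  ]
}}

```text
t: 23.4
ee_pos: [0.5739, 0.1679, 0.299]
eef_rot: [0.0, 0.674, 0.739, 0.0]
force: [0.1, 0.6, -2.7]
width: 0.0426
grasp_force: 55.8
```

```bash
python3 - <<'E'
from m import *
s=observe();print(s['ee_pos'],s['eef_rot'],np.abs(s['qvel']).max())
im=grab_frame('wrist');cv2.imwrite('pics/w5.png',im);json.dump({k:np.array(s[k]).tolist() for k in ('ee_pos','eef_rot')},open('w5.json','w'))
print('seat',[(np.round(x['at'],4).tolist(),round(x['p'],2)) for x in pinpoint('wrist','cradle_seat')[:1]],'grip',[(np.round(x['at'],4).tolist(),round(x['p'],2)) for x in pinpoint('wrist','gauge_grip')[:1]])
for c in('scene','side'):
    grab_frame(c)
    for l in('gauge','gauge_grip','gauge_bar'): print(c,l,[(np.round(x['at'],4).tolist(),round(x['p'],2)) for x in pinpoint(c,l)[:1]])
strip(s,im,s['ee_pos'][2]+.0263)
x0=[.5775,.282,np.radians(-96.7)]
print(cfit([(im,cam('wrist',s))],x0))
E
```

```text
[0.57389947 0.16789526 0.29904609] [1.66497776e-05 6.73969733e-01 7.38758954e-01 7.86643991e-05] 0.005831536342803118
seat [([0.5768, 0.2838, 0.0141], 0.91)] grip [([0.5756, 0.1674, 0.3136], 0.7)]
scene gauge [([0.5733, 0.1334, 0.2802], 0.63)]
scene gauge_grip [([0.5776, 0.1714, 0.3183], 0.65)]
scene gauge_bar [([0.5631, 0.0791, 0.3034], 0.56)]
side gauge [([0.57, 0.1372, 0.2785], 0.93)]
side gauge_grip [([0.5729, 0.1724, 0.3184], 0.95)]
side gauge_bar [([0.4082, 0.4872, 0.0013], 0.7)]
strip [ 292  270   55  122 3174] centre [0.574  0.1713] yaw -96.69 len 0.0497 wid 0.0096
(array([0.5773, 0.2807]), np.float64(-98.4), np.float64(-15.67))
```

```bash
python3 - <<'E'
from h import *
go([.5813,.3128,.085],5)
E
```

```text
rows: turn [ 0.   -0.01  0.33] shift [0.1427 0.0208 0.2139]
```

Emit:
{"method": "drive_tool", "body": {
  "increments": [
    [0, 0, 0.3, 0.04, 0.006, 0.01, 1],
    [0, 0, 0.3, 0.085, 0.0125, 0.03, 1],
    [0, 0, 0.3, 0.125, 0.018, 0.06, 1],
    [0, 0, 0.3, 0.1427, 0.0208, 0.1, 1],
    [0, 0, 0.3, 0.1427, 0.0208, 0.14, 1],
    [0, 0, 0.3, 0.1427, 0.0208, 0.18, 1],
    [0, 0, 0.3, 0.1427, 0.0208, 0.205, 1],
    [0, 0, 0.3, 0.1427, 0.0208, 0.214, 1],
    [0, 0, 0.3, 0.1427, 0.0208, 0.214, 1],
    [0, 0, 0.3, 0.1427, 0.0208, 0.214, 1]
  ]
}}

```text
t: 24.95
ee_pos: [0.5824, 0.3131, 0.0867]
eef_rot: [0.001, 0.675, 0.737, 0.001]
force: [0.2, 0.6, -3.0]
width: 0.0428
grasp_force: 55.8
```

```bash
python3 - <<'E'
from h import *
s=observe();print(s['ee_pos'],s['force'],np.abs(s['qvel']).max())
P={}
for c in('scene','side'):
    P[c]=grab_frame(c)
    for l in('gauge','gauge_grip','gauge_bar','cradle_seat','marker_tip'): print(c,l,[(np.round(x['at'],4).tolist(),round(x['p'],2)) for x in pinpoint(c,l)[:1]])
    cv2.imwrite(f'pics/{c}6.png',P[c])
go([.5813,.3128,.058],5)
E
```

```text
[0.58244312 0.31308871 0.08665939] [ 0.24705001  0.57062509 -3.01648258] 0.01729223547023576
scene gauge [([0.5813, 0.2776, 0.0697], 0.65)]
scene gauge_grip [([0.5871, 0.3159, 0.1082], 0.95)]
scene gauge_bar [([0.5701, 0.2238, 0.0909], 0.81)]
scene cradle_seat [([0.5781, 0.2826, 0.0153], 0.75)]
scene marker_tip [([0.6017, 0.18, 0.0351], 0.57)]
side gauge [([0.5767, 0.2857, 0.0676], 0.59)]
side gauge_grip [([0.584, 0.3186, 0.1009], 0.58)]
side gauge_bar [([0.574, 0.2837, 0.014], 0.26)]
side cradle_seat [([0.573, 0.2796, 0.0146], 0.64)]
side marker_tip [([0.5836, 0.3176, 0.1032], 0.32)]
rows: turn [ 0.   -0.01  0.02] shift [ 0.0001 -0.      0.027 ]
```

Emit:
{"method": "drive_tool", "body": {
  "increments": [
    [0, 0, 0, 0, 0, 0.008, 1],
    [0, 0, 0, 0, 0, 0.016, 1],
    [0, 0, 0, 0, 0, 0.023, 1],
    [0, 0, 0, 0, 0, 0.03, 1],
    [0, 0, 0, 0, 0, 0.035, 1],
    [0, 0, 0, 0, 0, 0.038, 1],
    [0, 0, 0, 0, 0, 0.039, 1],
    [0, 0, 0, 0, 0, 0.039, 1],
    [0, 0, 0, 0, 0, 0.039, 1],
    [0, 0, 0, 0, 0, 0.039, 1]
  ]
}}

```text
t: 26.55
ee_pos: [0.5816, 0.3128, 0.0463]
eef_rot: [0.0, 0.675, 0.737, 0.0]
force: [-0.0, -0.6, -2.6]
width: 0.0429
grasp_force: 55.9
```

Emit:
{"method": "drive_tool", "body": {
  "increments": [
    [0, 0, 0, 0, 0, 0.003, 1],
    [0, 0, 0, 0, 0, 0.006, 1],
    [0, 0, 0, 0, 0, 0.009, 1],
    [0, 0, 0, 0, 0, 0.011, 1],
    [0, 0, 0, 0, 0, 0.013, 1],
    [0, 0, 0, 0, 0, 0.014, 1],
    [0, 0, 0, 0, 0, 0.0145, 1],
    [0, 0, 0, 0, 0, 0.015, 1],
    [0, 0, 0, 0, 0, 0.015, 1],
    [0, 0, 0, 0, 0, 0.015, 1]
  ]
}}

```text
t: 27.55
ee_pos: [0.5812, 0.3128, 0.0317]
eef_rot: [-0.0, 0.675, 0.737, 0.0]
force: [-4.5, -2.2, 5.4]
width: 0.0431
grasp_force: 56.6
```

Seated at the predicted height. Releasing and rising.

Emit:
{"method": "drive_tool", "body": {
  "increments": [
    [0, 0, 0, 0, 0, 0, -0.3],
    [0, 0, 0, 0, 0, 0, -1],
    [0, 0, 0, 0, 0, 0, -1],
    [0, 0, 0, 0, 0, -0.01, -1],
    [0, 0, 0, 0, 0, -0.05, -1],
    [0, 0, -25, -0.02, 0, -0.1, -0.5],
    [0, 0, -78, -0.06, 0, -0.13, 0.25],
    [0, 0, -78, -0.09, -0.005, -0.15, 0.25],
    [0, 0, -78, -0.09, -0.005, -0.15, 0.25],
    [0, 0, -78, -0.09, -0.005, -0.15, 0.25]
  ]
}}

```text
t: 28.55
ee_pos: [0.5851, 0.2215, 0.1833]
eef_rot: [0.001, 0.356, 0.934, 0.001]
force: [-1.0, 1.2, -0.8]
width: 0.0318
grasp_force: 0.0
```

Emit:
{"method": "drive_tool", "body": {
  "increments": [
    [0, 0, -42, 0, 0, 0, 0.25],
    [0, 0, -42, 0, 0, 0, 0.25],
    [0, 0, -42, 0, 0, 0, 0.25],
    [0, 0, -42, 0, 0, 0, 0.25],
    [0, 0, -42, 0, 0, 0, 0.25],
    [0, 0, -42, 0, 0, 0, 0.25],
    [0, 0, -42, 0, 0, 0, 0.25],
    [0, 0, -42, 0, 0, 0, 0.25],
    [0, 0, -42, 0, 0, 0, 0.25],
    [0, 0, -42, 0, 0, 0, 0.25]
  ]
}}

```text
t: 29.55
ee_pos: [0.5843, 0.2226, 0.181]
eef_rot: [0.0, 0.001, 1.0, 0.0]
force: [-0.8, -0.5, -0.4]
width: 0.032
grasp_force: 0.0
```

```bash
python3 - <<'E'
from m import *
s=observe();print(s['ee_pos'],s['eef_rot'],s['width'],np.abs(s['qvel']).max())
im=grab_frame('wrist');cv2.imwrite('pics/w7.png',im);json.dump({k:np.array(s[k]).tolist() for k in ('ee_pos','eef_rot')},open('w7.json','w'))
for c in('wrist','scene','side'):
    if c!='wrist': grab_frame(c)
    for l in('gauge','gauge_grip','gauge_bar','marker_tip'): print(c,l,[(np.round(x['at'],4).tolist(),round(x['p'],2)) for x in pinpoint(c,l)[:1]])
ct=cam('wrist',s);print(proj([[.5702,.2224,.049]],ct))
print(cfit([(im,ct)],[.5775,.282,np.radians(-97)]))
go([.5702,.2224,.08],83)
E
```

```text
[0.58426117 0.22259872 0.18095827] [3.18352904e-05 5.18098672e-04 9.99999864e-01 4.23544047e-05] 0.0320417828089556 0.0030744703203867668
wrist gauge [([0.5772, 0.2805, 0.0136], 0.75)]
wrist gauge_grip [([0.5776, 0.3131, 0.0446], 0.64)]
wrist gauge_bar [([0.5755, 0.224, 0.0399], 0.7)]
wrist marker_tip [([0.5909, 0.178, 0.0365], 0.92)]
scene gauge [([0.5783, 0.2769, 0.0108], 0.88)]
scene gauge_grip [([0.5839, 0.3149, 0.0516], 0.78)]
scene gauge_bar [([0.5741, 0.2199, 0.0373], 0.71)]
scene marker_tip [([0.5336, -0.1212, 0.0334], 0.65)]
side gauge [([0.5811, 0.2846, 0.0112], 0.74)]
side gauge_grip [([0.581, 0.3159, 0.0502], 0.71)]
side gauge_bar []
side marker_tip [([0.5776, 0.2187, 0.0444], 0.64)]
[[316.46670244 205.77774065]]
(array([0.5776, 0.2822]), np.float64(-98.05), np.float64(-13.39))
rows: turn [0.   0.   6.99] shift [ 0.014  -0.0002  0.1009]
```

```bash
python3 - <<'E'
from m import *
im=cv2.imread('pics/w7.png');ct=cam('wrist',json.load(open('w7.json')))
print(proj([[.5909,.178,.036],[.5775,.282,.058]],ct))
c=im[130:330,215:480];c=cv2.resize(c,None,fx=3,fy=3,interpolation=cv2.INTER_CUBIC);cv2.imwrite('pics/w7c.png',c);print(c.shape)
E
```

```text
[[261.7789587  227.34239403]
 [396.5474401  218.01990505]]
(600, 795, 3)
```

View pics/w7c.png

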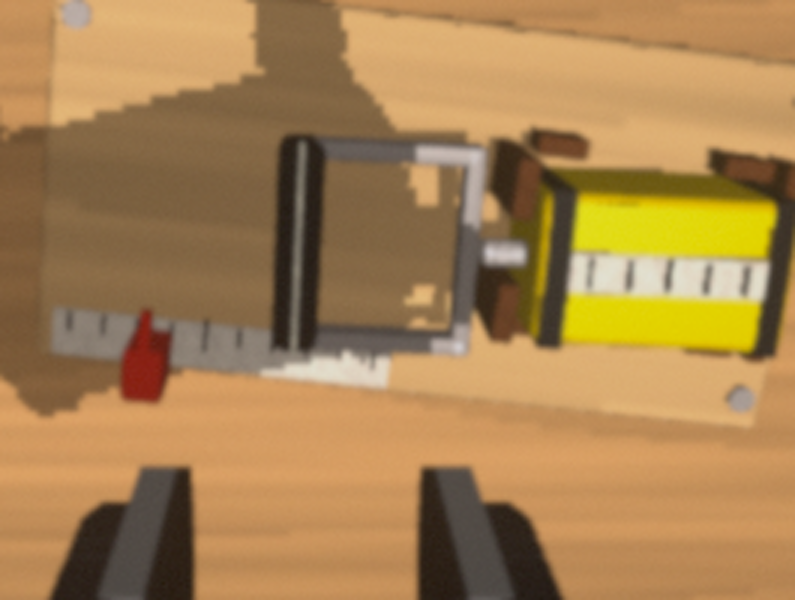

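The gauge is seated, with its rod between the posts and the slide home. The white line runs from (304,143) to (294,348) in the crop, and the red tip is at (147,312).

```bash
python3 - <<'E'
from m import *
ct=cam('wrist',json.load(open('w7.json')))
f=lambda u,v:(215+u/3,130+v/3)
l=unproj([f(304,143),f(294,348)],.049,ct)[:,:2];t=unproj([f(147,312)],.036,ct)[0,:2];cs=unproj([f(568,278),f(770,282)],.058,ct)[:,:2]
print('line',l.round(4),'tip',t.round(4),'strip',cs.round(4))
d=l[1]-l[0];print('line normal yaw',np.degrees(np.arctan2(-d[0],d[1]))%360, np.linalg.norm(d))
for yaw in(-97,-97.5,-96.5,-98):
    a=np.radians(yaw);u=np.array([np.cos(a),np.sin(a)]);v=np.array([-u[1],u[0]]);o=np.array([.5776,.2822])
    m=l.mean(0);print(yaw,'line x',(l-o)@u,'mid',m.round(4),'tip',(t-o)@u,(t-o)@v,'pull',(t-m)@u)
E
```

```text
line [[0.5488 0.2223]
 [0.6025 0.2196]] tip [0.5965 0.1796] strip [[0.5811 0.2881]
 [0.5821 0.3395]]
line normal yaw 267.11986894775896 0.05372435943257884
-97 line x [0.06293013 0.05907039] mid [0.5756 0.221 ] tip 0.0995630708504254 0.03131638012319489 pull 0.038562810163011066
-97.5 line x [0.06311335 0.05878614] mid [0.5756 0.221 ] tip 0.09928599629094008 0.03218402836350192 pull 0.038336251672728555
-96.5 line x [0.06274212 0.05935014] mid [0.5756 0.221 ] tip 0.09983256329659135 0.030446347019295206 pull 0.038786431945997665
-98 line x [0.06329176 0.05849741] mid [0.5756 0.221 ] tip 0.09900136071843586 0.033049225665443514 pull 0.03810677372845634
```

Emit:
{"method": "drive_tool", "body": {
  "increments": [
    [0, 0, 6, 0.0087, -0.0016, 0.04, 0.25],
    [0, 0, 6, 0.0087, -0.0016, 0.08, 0.25],
    [0, 0, 6, 0.0087, -0.0016, 0.11, 0.25],
    [0, 0, 6, 0.0087, -0.0016, 0.135, 0.25],
    [0, 0, 6, 0.0087, -0.0016, 0.15, 0.25],
    [0, 0, 6, 0.0087, -0.0016, 0.157, 0.25],
    [0, 0, 6, 0.0087, -0.0016, 0.157, 0.25],
    [0, 0, 6, 0.0087, -0.0016, 0.157, 0.4],
    [0, 0, 6, 0.0087, -0.0016, 0.157, 1],
    [0, 0, 6, 0.0087, -0.0016, 0.157, 1]
  ]
}}

```text
t: 31.3
ee_pos: [0.5752, 0.2214, 0.025]
eef_rot: [-0.0, 0.052, 0.999, 0.0]
force: [-3.5, 0.3, 5.2]
width: 0.0106
grasp_force: 57.7
```

Emit:
{"method": "drive_tool", "body": {
  "increments": [
    [0, 0, 0, 0, 0, 0, 1],
    [0, 0, 0, 0, 0, 0, 1],
    [0, 0, 0, 0, 0, 0, 1],
    [0, 0, 0, 0, -0.002, 0, 1],
    [0, 0, 0, 0, -0.005, 0, 1],
    [0, 0, 0, 0, -0.008, 0, 1],
    [0, 0, 0, 0, -0.01, 0, 1],
    [0, 0, 0, 0, -0.01, 0, 1],
    [0, 0, 0, 0, -0.01, 0, 1],
    [0, 0, 0, 0, -0.01, 0, 1]
  ]
}}

```text
t: 32.3
ee_pos: [0.5747, 0.2123, 0.0246]
eef_rot: [0.001, 0.052, 0.999, 0.001]
force: [-3.5, 5.3, 2.9]
width: 0.0111
grasp_force: 58.3
```

```bash
python3 - <<'E'
from h import *
s=observe();p=np.array(s['ee_pos']);print(s['t'],p,s['width'],s['grasp_force'],s['force'])
a=np.radians(-97.2);u=np.array([np.cos(a),np.sin(a)]);v=np.array([-u[1],u[0]]);o=np.array([.5776,.2822])
x,y=(p[:2]-o)@u,(p[:2]-o)@v;print('cradle x,y',x,y)
tx=.0995;q=o+u*tx+v*y*.5;go([*q,p[2]],83)
E
```

```text
32.3 [0.57466874 0.21225487 0.02456846] 0.011136055418077117 58.336413806700875 [-3.50392594  5.26664969  2.8784278 ]
cradle x,y 0.06976097557373355 0.005858299081545336
rows: turn [0.11 0.05 1.01] shift [ 0.0036 -0.0297 -0.0001]
```

Emit:
{"method": "drive_tool", "body": {
  "increments": [
    [0, 0, 0.2, 0.0005, -0.004, 0, 1],
    [0, 0, 0.4, 0.001, -0.008, 0, 1],
    [0, 0, 0.6, 0.0015, -0.012, 0, 1],
    [0, 0, 0.8, 0.002, -0.016, 0, 1],
    [0, 0, 1, 0.0025, -0.02, 0, 1],
    [0, 0, 1, 0.003, -0.024, 0, 1],
    [0, 0, 1, 0.0033, -0.027, 0, 1],
    [0, 0, 1, 0.0036, -0.029, 0, 1],
    [0, 0, 1, 0.0036, -0.03, 0, 1],
    [0, 0, 1, 0.0036, -0.03, 0, 1]
  ]
}}

```text
t: 33.3
ee_pos: [0.569, 0.1833, 0.0247]
eef_rot: [0.002, 0.061, 0.998, 0.001]
force: [-0.9, 7.8, 0.8]
width: 0.0111
grasp_force: 58.3
```

```bash
python3 - <<'E'
from m import *
im=grab_frame('wrist');s=observe();p=np.array(s['ee_pos']);print(s['t'],p,s['width'],s['grasp_force'],s['force'],np.abs(s['qvel']).max())
cv2.imwrite('pics/w8.png',im)
a=np.radians(-97.2);u=np.array([np.cos(a),np.sin(a)]);v=np.array([-u[1],u[0]]);o=np.array([.5776,.2822])
print('cradle x,y',(p[:2]-o)@u,(p[:2]-o)@v)
for c in('wrist','scene','side'):
    if c!='wrist': cv2.imwrite(f'pics/{c}8.png',grab_frame(c))
    for l in('gauge','gauge_bar','marker_tip'): print(c,l,[(np.round(x['at'],4).tolist(),((np.array(x['at'])[:2]-o)@u).round(4),round(x['p'],2)) for x in pinpoint(c,l)[:1]])
# red tip in wrist image
ct=cam('wrist',s);h=cv2.cvtColor(im,cv2.COLOR_BGR2HSV);m=((h[...,0]<8)|(h[...,0]>172))&(h[...,1]>150)&(h[...,2]>60)
q=proj([[.5965,.1796,.036]],ct)[0];print('tip proj',q,'line proj',proj([[*p[:2],.049]],ct))
vv,uu=np.nonzero(m);k=(abs(uu-q[0])<40)&(abs(vv-q[1])<40);print(k.sum(),[(vv[k].min(),uu[k][vv[k]==vv[k].min()].mean())] if k.any() else '')
E
```

```text
33.35 [0.56901353 0.183267   0.0247037 ] 0.010990696775694057 58.32978308200836 [0.76831518 7.72288377 1.33248954] 0.0019402885519317966
cradle x,y 0.0992290538775862 0.003880825139160401
wrist gauge [([0.5782, 0.2819, 0.0152], np.float64(0.0002), 0.69)]
wrist gauge_bar [([0.5664, 0.1845, 0.0416], np.float64(0.0983), 0.93)]
wrist marker_tip [([0.5971, 0.1793, 0.0396], np.float64(0.0996), 0.78)]
scene gauge [([0.5788, 0.2738, 0.0138], np.float64(0.0082), 0.84)]
scene gauge_bar [([0.5657, 0.1845, 0.0326], np.float64(0.0984), 0.49)]
scene marker_tip [([0.6008, 0.1803, 0.0361], np.float64(0.0982), 0.59)]
side gauge [([0.581, 0.2806, 0.0146], np.float64(0.0012), 0.91)]
side gauge_bar [([0.5712, 0.1822, 0.0405], np.float64(0.1), 0.66)]
side marker_tip [([0.5994, 0.1805, 0.0316], np.float64(0.0982), 0.61)]
tip proj [316.2297905  375.92909345] line proj [[317.00528349 336.87869189]]
623 [(np.int64(386), np.float64(304.0))]
```

```bash
python3 - <<'E'
from m import *
im=cv2.imread('pics/w8.png');s=observe();ct=cam('wrist',s);p=np.array(s['ee_pos'])
q=s['eef_rot'];R=Ro.from_quat([q[1],q[2],q[3],q[0]]).as_matrix();tx=R[:2,0]/np.linalg.norm(R[:2,0])
g=im.sum(2)//3
for e in(-.027,-.023,-.019,.015,.019,.023,.026):
    P=proj([[*(p[:2]+tx*e),.049]],ct)[0];r=int(round(P[1]));print(e,P.round(1),g[r,300:336:1].tolist())
h=cv2.cvtColor(im,cv2.COLOR_BGR2HSV);m=((h[...,0]<8)|(h[...,0]>172))&(h[...,1]>150)&(h[...,2]>50)
for r in range(362,420,4): 
    c=np.nonzero(m[r,260:370])[0]+260; print(r,c.min() if len(c) else None,c.max() if len(c) else None,len(c))
E
```

```text
-0.027 [317. 396.] [172, 158, 118, 81, 65, 74, 80, 88, 84, 81, 68, 73, 86, 90, 97, 111, 123, 128, 123, 108, 90, 77, 80, 81, 83, 79, 78, 87, 116, 149, 171, 176, 178, 177, 179, 179]
-0.023 [317.  387.8] [175, 164, 125, 78, 51, 33, 26, 20, 21, 22, 22, 20, 22, 22, 45, 91, 134, 148, 136, 101, 56, 24, 23, 19, 21, 24, 23, 28, 53, 97, 139, 163, 170, 169, 170, 169]
-0.019 [317.  379.4] [52, 73, 72, 51, 28, 23, 21, 23, 20, 24, 20, 23, 22, 28, 59, 102, 139, 149, 137, 101, 57, 27, 19, 24, 24, 21, 19, 19, 21, 21, 18, 20, 24, 25, 32, 34]
0.015 [317.  300.3] [25, 27, 25, 27, 23, 27, 26, 23, 28, 26, 27, 25, 32, 60, 104, 141, 153, 143, 118, 73, 36, 29, 24, 27, 27, 27, 28, 25, 25, 28, 20, 23, 23, 22, 36, 53]
0.019 [317. 290.] [37, 28, 28, 27, 28, 29, 28, 27, 25, 29, 27, 31, 34, 60, 105, 141, 153, 145, 118, 73, 37, 29, 26, 29, 26, 28, 25, 27, 28, 27, 26, 26, 29, 38, 56, 76]
0.023 [317.  279.6] [64, 36, 28, 26, 29, 28, 32, 31, 30, 29, 30, 31, 39, 75, 119, 146, 153, 141, 104, 61, 34, 29, 30, 33, 28, 29, 28, 27, 30, 27, 28, 33, 55, 83, 103, 107]
0.026 [317.  271.6] [56, 36, 29, 30, 29, 28, 32, 34, 30, 30, 30, 28, 40, 75, 119, 146, 152, 141, 104, 61, 37, 32, 33, 29, 30, 30, 32, 29, 28, 29, 28, 32, 57, 84, 104, 110]
362 None None 0
366 None None 0
370 None None 0
374 None None 0
378 None None 0
382 None None 0
386 304 304 1
390 304 326 16
394 303 327 20
398 303 327 25
402 303 328 26
406 303 328 26
410 303 327 25
414 303 328 26
418 316 317 2
```

The line sits at column 317, and the marker block is centred at column 315.5, which calls for about 0.5 mm more pull. Adding that and holding.

Emit:
{"method": "drive_tool", "body": {
  "increments": [
    [0, 0, 0, 0, -0.0005, 0, 1],
    [0, 0, 0, 0, -0.0005, 0, 1],
    [0, 0, 0, 0, -0.0005, 0, 1],
    [0, 0, 0, 0, -0.0005, 0, 1],
    [0, 0, 0, 0, -0.0005, 0, 1],
    [0, 0, 0, 0, -0.0005, 0, 1],
    [0, 0, 0, 0, -0.0005, 0, 1],
    [0, 0, 0, 0, -0.0005, 0, 1],
    [0, 0, 0, 0, -0.0005, 0, 1],
    [0, 0, 0, 0, -0.0005, 0, 1]
  ]
}}

```text
t: 34.9
ee_pos: [0.569, 0.1829, 0.0247]
eef_rot: [0.002, 0.061, 0.998, 0.002]
force: [0.2, 7.5, 1.2]
width: 0.0106
grasp_force: 58.3
```

Emit:
{"method": "drive_tool", "body": {
  "increments": [
    [0, 0, 0, 0, 0, 0, 1],
    [0, 0, 0, 0, 0, 0, 1],
    [0, 0, 0, 0, 0, 0, 1],
    [0, 0, 0, 0, 0, 0, 1],
    [0, 0, 0, 0, 0, 0, 1],
    [0, 0, 0, 0, 0, 0, 1],
    [0, 0, 0, 0, 0, 0, 1],
    [0, 0, 0, 0, 0, 0, 1],
    [0, 0, 0, 0, 0, 0, 1],
    [0, 0, 0, 0, 0, 0, 1]
  ]
}}

```text
t: 35.9
ee_pos: [0.5689, 0.1829, 0.0247]
eef_rot: [0.002, 0.061, 0.998, 0.001]
force: [0.6, 7.5, 0.7]
width: 0.0107
grasp_force: 58.3
```

Emit:
{"method": "drive_tool", "body": {
  "increments": [
    [0, 0, 0, 0, 0, 0, 1],
    [0, 0, 0, 0, 0, 0, 1],
    [0, 0, 0, 0, 0, 0, 1],
    [0, 0, 0, 0, 0, 0, 1],
    [0, 0, 0, 0, 0, 0, 1],
    [0, 0, 0, 0, 0, 0, 1],
    [0, 0, 0, 0, 0.001, 0, 1],
    [0, 0, 0, 0, 0.003, 0, 1],
    [0, 0, 0, 0, 0.006, 0, 1],
    [0, 0, 0, 0, 0.009, 0, 1]
  ]
}}

```text
t: 36.9
ee_pos: [0.57, 0.1917, 0.0248]
eef_rot: [0.002, 0.061, 0.998, 0.001]
force: [0.1, 6.9, 3.1]
width: 0.0108
grasp_force: 58.5
```

Emit:
{"method": "drive_tool", "body": {
  "increments": [
    [0, 0, 0, 0, 0.003, 0, 1],
    [0, 0, 0, 0, 0.006, 0, 1],
    [0, 0, 0, 0, 0.009, 0, 1],
    [0, 0, 0, 0, 0.012, 0, 1],
    [0, 0, 0, 0, 0.015, 0, 1],
    [0, 0, 0, 0, 0.0175, 0, 1],
    [0, 0, 0, 0, 0.02, 0, 1],
    [0, 0, 0, 0, 0.022, 0, 1],
    [0, 0, 0, 0, 0.0235, 0, 1],
    [0, 0, 0, 0, 0.0245, 0, 1]
  ]
}}

```text
t: 37.9
ee_pos: [0.5726, 0.2153, 0.0248]
eef_rot: [0.001, 0.061, 0.998, 0.001]
force: [-1.9, 4.5, 5.9]
width: 0.011
grasp_force: 59.1
```

```bash
python3 - <<'E'
from h import *
s=observe();p=np.array(s['ee_pos']);print(s['t'],p,s['width'],s['force'])
a=np.radians(-97.2);u=np.array([np.cos(a),np.sin(a)]);v=np.array([-u[1],u[0]]);o=np.array([.5776,.2822])
print('cradle x,y',(p[:2]-o)@u,(p[:2]-o)@v)
E
```

```text
37.9 [0.57263482 0.21525956 0.02483883] 0.010959572182499211 [-1.887758    4.54502546  5.87507853]
cradle x,y 0.06703490042728082 0.0034638358124542143
```

Emit:
{"method": "drive_tool", "body": {
  "increments": [
    [0, 0, 0, 0, 0.001, 0, 1],
    [0, 0, 0, 0, 0.002, 0, 1],
    [0, 0, 0, 0, 0.0028, 0, 1],
    [0, 0, 0, 0, 0.0035, 0, 1],
    [0, 0, 0, 0, 0.004, 0, 1],
    [0, 0, 0, 0, 0.0045, 0, 1],
    [0, 0, 0, 0, 0.005, 0, 1],
    [0, 0, 0, 0, 0.0055, 0, 1],
    [0, 0, 0, 0, 0.006, 0, 1],
    [0, 0, 0, 0, 0.006, 0, 1]
  ]
}}

```text
t: 38.9
ee_pos: [0.5731, 0.2195, 0.0249]
eef_rot: [0.001, 0.061, 0.998, -0.0]
force: [-3.6, -1.9, 7.8]
width: 0.0108
grasp_force: 59.6
```

The spring force is gone (slightly negative), so the slide is home. Letting go and rising.

Emit:
{"method": "drive_tool", "body": {
  "increments": [
    [0, 0, 0, 0, 0, 0, 0.5],
    [0, 0, 0, 0, 0, 0, 0.25],
    [0, 0, 0, 0, 0, 0, 0.25],
    [0, 0, 0, 0, 0, 0, 0.25],
    [0, 0, 0, 0, 0, -0.01, 0.25],
    [0, 0, 0, 0, 0, -0.03, 0.25],
    [0, 0, 0, 0, 0, -0.06, 0.25],
    [0, 0, 0, 0, 0, -0.1, 0.25],
    [0, 0, 0, 0, 0, -0.15, 0.25],
    [0, 0, 0, 0, 0, -0.17, 0.25]
  ]
}}

```text
t: 39.9
ee_pos: [0.5743, 0.2208, 0.2001]
eef_rot: [0.004, 0.061, 0.998, 0.001]
force: [1.1, -0.5, 0.6]
width: 0.0319
grasp_force: 0.0
```

```bash
python3 - <<'E'
from m import *
s=observe();print(s['ee_pos'],s['width'],s['q'])
a=np.radians(-97.2);u=np.array([np.cos(a),np.sin(a)]);v=np.array([-u[1],u[0]]);o=np.array([.5776,.2822])
im=grab_frame('wrist');cv2.imwrite('pics/w9.png',im)
for l in('gauge','gauge_bar','gauge_grip'): print(l,[(np.round(x['at'],4).tolist(),((np.array(x['at'])[:2]-o)@u).round(4),round(x['p'],2)) for x in pinpoint('wrist',l)[:1]])
for c in('scene','side'):
    grab_frame(c)
    for l in('tin','lid','lid_knob'): print(c,l,[(np.round(x['at'],4).tolist(),round(x['p'],2)) for x in pinpoint(c,l)[:2]])
go([.485,-.30,.22],90)
E
```

```text
[0.57431712 0.22083288 0.20005961] 0.03194952580861465 [ 2.42584802e-01  5.27341792e-01  1.31548322e+00  2.91562041e-05
  1.29027741e+00 -1.20611259e+00]
gauge [([0.5763, 0.2847, 0.016], np.float64(-0.0023), 0.58)]
gauge_bar [([0.5734, 0.2221, 0.0433], np.float64(0.0602), 0.7)]
gauge_grip [([0.5818, 0.3116, 0.046], np.float64(-0.0297), 0.62)]
scene tin [([0.4663, -0.3782, 0.0015], 0.84), ([0.5746, 0.219, 0.036], 0.16)]
scene lid [([0.5309, -0.1182, 0.0089], 0.86), ([0.3779, 0.02, -0.0013], 0.67)]
scene lid_knob [([0.5324, -0.1248, 0.0347], 0.57)]
side tin [([0.4638, -0.3804, 0.0011], 0.94)]
side lid [([0.5311, -0.1174, 0.0102], 0.67)]
side lid_knob [([0.5289, -0.1175, 0.0332], 0.81)]
rows: turn [-0.02 -0.07 -7.01] shift [ 0.0233 -0.527  -0.0266]
```

The gauge is home in its cradle and the lid is on the mat. There is time left, so I'll put the tin back where it stood, by pinching its wall and sliding it.

Emit:
{"method": "drive_tool", "body": {
  "increments": [
    [0, 0, -7, 0.045, -0.529, 0, 0.25],
    [0, 0, -7, 0.045, -0.529, 0, 0.25],
    [0, 0, -7, 0.045, -0.529, 0, 0.25],
    [0, 0, -7, 0.045, -0.529, 0, 0.25],
    [0, 0, -7, 0.045, -0.529, 0, 0.25],
    [0, 0, -7, 0.045, -0.529, 0, 0.25],
    [0, 0, -7, 0.045, -0.529, 0, 0.25],
    [0, 0, -7, 0.045, -0.529, 0, 0.25],
    [0, 0, -7, 0.045, -0.529, 0, 0.25],
    [0, 0, -7, 0.045, -0.529, 0, 0.25]
  ]
}}

```text
t: 41.5
ee_pos: [0.4689, -0.2709, 0.1939]
eef_rot: [0.0, 0.0, 1.0, 0.0]
force: [0.7, 0.6, -0.3]
width: 0.0321
grasp_force: 0.0
```

Emit:
{"method": "drive_tool", "body": {
  "increments": [
    [0, 0, 0, 0, 0, 0, 0.25],
    [0, 0, 0, 0, 0, 0, 0.25],
    [0, 0, 0, 0, 0, 0, 0.25],
    [0, 0, 0, 0, 0, 0, 0.25],
    [0, 0, 0, 0, 0, 0, 0.25],
    [0, 0, 0, 0, 0, 0, 0.25],
    [0, 0, 0, 0, 0, 0, 0.25],
    [0, 0, 0, 0, 0, 0, 0.25],
    [0, 0, 0, 0, 0, 0, 0.25],
    [0, 0, 0, 0, 0, 0, 0.25]
  ]
}}

```text
t: 42.5
ee_pos: [0.4697, -0.269, 0.1939]
eef_rot: [-0.0, 0.0, 1.0, 0.0]
force: [-0.4, 0.6, 0.9]
width: 0.0322
grasp_force: 0.0
```

```bash
python3 - <<'E'
from m import *
s=observe();print(s['t'],s['ee_pos'],s['eef_rot'],np.abs(s['qvel']).max(),s['q'])
im=grab_frame('wrist');cv2.imwrite('pics/w10.png',im);print([(np.round(x['at'],4).tolist(),round(x['p'],2)) for x in pinpoint('wrist','tin')[:2]])
go([.465,-.299,.036],90)
E
```

```text
42.5 [ 0.46968571 -0.2690087   0.1938649 ] [-1.47775739e-05  6.91603297e-05  9.99999996e-01  4.56206261e-05] 0.0014088668813154923 [-6.61790277e-01  4.03967564e-01  1.53792066e+00  5.77519766e-05
  1.19978382e+00 -2.23246922e+00]
[]
rows: turn [ 0.01  0.   -0.01] shift [ 0.0047 -0.03    0.1579]
```

Emit:
{"method": "drive_tool", "body": {
  "increments": [
    [0, 0, 0, 0.0047, -0.03, 0.03, 0.25],
    [0, 0, 0, 0.0047, -0.03, 0.07, 0.25],
    [0, 0, 0, 0.0047, -0.03, 0.11, 0.25],
    [0, 0, 0, 0.0047, -0.03, 0.135, 0.25],
    [0, 0, 0, 0.0047, -0.03, 0.15, 0.25],
    [0, 0, 0, 0.0047, -0.03, 0.155, 0.25],
    [0, 0, 0, 0.0047, -0.03, 0.155, 0.25],
    [0, 0, 0, 0.0047, -0.03, 0.155, 0.5],
    [0, 0, 0, 0.0047, -0.03, 0.155, 0.8],
    [0, 0, 0, 0.0047, -0.03, 0.155, 1]
  ]
}}

```text
t: 43.6
ee_pos: [0.4662, -0.2998, 0.0401]
eef_rot: [0.002, -0.0, 1.0, -0.001]
force: [-2.8, 0.6, 8.6]
width: 0.0023
grasp_force: 62.1
```

Emit:
{"method": "drive_tool", "body": {
  "increments": [
    [0, 0, 0, 0, 0, 0, 1],
    [0, 0, 0, 0, 0, 0, 1],
    [0, 0, 0, 0, 0, 0, 1],
    [0, 0, 0, 0, 0, 0, 1],
    [0, 0, 0, 0, 0, 0, 1],
    [0, 0, 0, 0, 0, 0, 1],
    [0, 0, 0, 0, 0, 0, 1],
    [0, 0, 0, 0, 0, 0, 1],
    [0, 0, 0, 0, 0, 0, 1],
    [0, 0, 0, 0, 0, 0, 1]
  ]
}}

```text
t: 44.6
ee_pos: [0.4656, -0.2995, 0.0401]
eef_rot: [0.001, 0.0, 1.0, -0.001]
force: [-0.7, -1.1, 5.3]
width: 0.0021
grasp_force: 60.1
```

```bash
python3 - <<'E'
from h import *
s=observe();p=np.array(s['ee_pos']);print(s['t'],p,s['width'],s['grasp_force'],s['force'],s['ft_torque'])
for c in('scene','side'):
    grab_frame(c); print([(np.round(x['at'],4).tolist(),round(x['p'],2)) for x in pinpoint(c,'tin')[:1]])
E
```

```text
44.6 [ 0.46556231 -0.29953459  0.04012644] 0.002130447588589065 60.07637552625965 [-0.71876663 -1.13066288  5.309996  ] [-0.09359355  0.05727156 -0.19116833]
[([0.4581, -0.3769, 0.0006], 0.89)]
[([0.4534, -0.3801, -0.0005], 0.8)]
```

Emit:
{"method": "drive_tool", "body": {
  "increments": [
    [0, 0, 0, 0, 0, -0.001, 1],
    [0, 0, 0, -0.003, 0.003, -0.001, 1],
    [0, 0, 0, -0.007, 0.008, -0.001, 1],
    [0, 0, 0, -0.011, 0.013, -0.001, 1],
    [0, 0, 0, -0.015, 0.017, -0.001, 1],
    [0, 0, 0, -0.018, 0.02, -0.001, 1],
    [0, 0, 0, -0.019, 0.0215, -0.001, 1],
    [0, 0, 0, -0.019, 0.0215, -0.001, 1],
    [0, 0, 0, -0.019, 0.0215, 0, 1],
    [0, 0, 0, -0.019, 0.0215, 0, 1]
  ]
}}

```text
t: 45.8
ee_pos: [0.4847, -0.2772, 0.0401]
eef_rot: [0.001, -0.0, 1.0, -0.0]
force: [-3.1, 0.1, 12.9]
width: 0.0019
grasp_force: 61.9
```

Emit:
{"method": "drive_tool", "body": {
  "increments": [
    [0, 0, 0, 0, 0, 0, 0.6],
    [0, 0, 0, 0, 0, 0, 0.25],
    [0, 0, 0, 0, 0, 0, 0.25],
    [0, 0, 0, 0, 0, 0, 0.25],
    [0, 0, 0, 0, 0, -0.02, 0.25],
    [0, 0, 0, 0, 0, -0.06, 0.25],
    [0, 0, 0, 0, 0, -0.1, 0.25],
    [0, 0, 0, 0, 0, -0.15, 0.25],
    [0, 0, 0, 0, 0, -0.2, 0.25],
    [0, 0, 0, 0, 0, -0.22, 0.25]
  ]
}}

```text
t: 46.8
ee_pos: [0.4853, -0.2783, 0.2641]
eef_rot: [0.003, -0.0, 1.0, -0.002]
force: [0.5, -0.6, 0.2]
width: 0.0322
grasp_force: 0.0
```

```bash
python3 - <<'E'
from h import *
from plant import *
s=observe();print(s['t'],s['ee_pos'])
for c in('scene','side'):
    cv2.imwrite(f'pics/{c}11.png',grab_frame(c))
    for l in('tin','lid','gauge','gauge_bar','screw_jar','hammer'): print(c,l,[(np.round(x['at'],4).tolist(),round(x['p'],2)) for x in pinpoint(c,l)[:1]])
E
```

```text
46.8 [ 0.48527177 -0.27827883  0.26413834]
scene tin [([0.5319, -0.1219, 0.0062], 0.69)]
scene lid [([0.5297, -0.1169, 0.0062], 0.9)]
scene gauge [([0.5776, 0.2753, 0.0146], 0.58)]
scene gauge_bar [([0.5709, 0.2208, 0.0381], 0.49)]
scene screw_jar [([0.3213, -0.2433, -0.0016], 0.7)]
scene hammer [([0.7248, -0.211, -0.0012], 0.79)]
side tin [([0.4748, -0.3567, -0.0022], 0.66)]
side lid [([0.5324, -0.1207, 0.0095], 0.79)]
side gauge [([0.582, 0.2817, 0.0101], 0.78)]
side gauge_bar [([0.5762, 0.2155, 0.0435], 0.7)]
side screw_jar [([0.7283, -0.2113, 0.0039], 0.75)]
side hammer [([0.7297, -0.2141, 0.0022], 0.94)]
```

```bash
python3 - <<'E'
from h import *
for i in range(2):
  for c in('side','scene'):
    grab_frame(c);print(c,[(np.round(x['at'],4).tolist(),round(x['p'],2)) for x in pinpoint(c,'tin')[:2]])
# tin base outline shift: lower half template match side0->side11
for c in('side','scene'):
    a=cv2.imread(f'pics/{c}0.png');b=cv2.imread(f'pics/{c}11.png');u,v=proj([[.484,-.3585,.025]],cam(c))[0].astype(int)
    t=a[v:v+26,u-38:u+38];r=cv2.matchTemplate(b[v-25:v+51,u-63:u+63],t,cv2.TM_CCOEFF_NORMED);_,m,_,l=cv2.minMaxLoc(r);print(c,m,l[0]-25,l[1]-25)
    J=[proj([[.484+dx,-.3585+dy,.025]],cam(c))[0]-proj([[.484,-.3585,.025]],cam(c))[0] for dx,dy in((.001,0),(0,.001))];print(np.linalg.solve(np.array(J).T,[l[0]-25,l[1]-25]),'mm')
E
```

```text
side [([0.4734, -0.3615, 0.002], 0.9), ([0.4057, 0.487, -0.0002], 0.54)]
scene [([0.473, -0.3548, 0.0037], 0.9)]
side [([0.4733, -0.3575, -0.0014], 0.64)]
scene [([0.4766, -0.3551, 0.0017], 0.61)]
side 0.6820225715637207 2 3
[-8.12937055 16.05039495] mm
scene 0.6345239877700806 3 -2
[-10.08896348   4.3455187 ] mm
```

The tin is still about 10 mm short in x, so one more correction.

Emit:
{"method": "drive_tool", "body": {
  "increments": [
    [0, 0, 0, 0.011, 0.001, 0.04, 0.25],
    [0, 0, 0, 0.011, 0.001, 0.08, 0.25],
    [0, 0, 0, 0.011, 0.001, 0.12, 0.25],
    [0, 0, 0, 0.011, 0.001, 0.16, 0.25],
    [0, 0, 0, 0.011, 0.001, 0.19, 0.25],
    [0, 0, 0, 0.011, 0.001, 0.21, 0.25],
    [0, 0, 0, 0.011, 0.001, 0.218, 0.25],
    [0, 0, 0, 0.011, 0.001, 0.218, 0.5],
    [0, 0, 0, 0.011, 0.001, 0.218, 0.8],
    [0, 0, 0, 0.011, 0.001, 0.218, 1]
  ]
}}

```text
t: 48.9
ee_pos: [0.4742, -0.2773, 0.0423]
eef_rot: [0.001, -0.0, 1.0, -0.001]
force: [-3.3, 0.0, -2.7]
width: 0.0012
grasp_force: 60.6
```

```bash
python3 - <<'E'
from h import *
for i in range(3):
  for c in('side','scene'):
    grab_frame(c);print(c,[(np.round(x['at'],4).tolist(),round(x['p'],2)) for x in pinpoint(c,'tin')[:1]])
s=observe();print(s['t'],s['ee_pos'],s['width'],s['force'])
E
```

```text
side [([0.4677, -0.3573, 0.0003], 0.8)]
scene [([0.4681, -0.357, -0.0003], 0.85)]
side [([0.4696, -0.3565, 0.0028], 0.97)]
scene [([0.4695, -0.3553, 0.0017], 0.62)]
side [([0.5821, 0.3145, 0.0501], 0.73)]
scene [([0.4681, -0.355, 0.0033], 0.82)]
49.5 [ 0.47361808 -0.277061    0.04219661] 0.0012505730618292262 [-1.57084694 -0.32043063  6.68113732]
```

Emit:
{"method": "drive_tool", "body": {
  "increments": [
    [0, 0, 0, 0, 0, 0, 1],
    [0, 0, 0, -0.003, 0, 0, 1],
    [0, 0, 0, -0.007, -0.001, 0, 1],
    [0, 0, 0, -0.011, -0.0015, 0, 1],
    [0, 0, 0, -0.014, -0.002, 0, 1],
    [0, 0, 0, -0.0155, -0.002, 0, 1],
    [0, 0, 0, -0.0155, -0.002, 0, 1],
    [0, 0, 0, -0.0155, -0.002, 0, 1],
    [0, 0, 0, -0.0155, -0.002, 0, 0.6],
    [0, 0, 0, -0.0155, -0.002, 0, 0.25]
  ]
}}

```text
t: 50.5
ee_pos: [0.4887, -0.2785, 0.0411]
eef_rot: [0.0, 0.0, 1.0, -0.0]
force: [-0.4, 0.1, -0.3]
width: 0.0301
grasp_force: 0.0
```

Emit:
{"method": "drive_tool", "body": {
  "increments": [
    [0, 0, 0, 0, 0, 0, 0.25],
    [0, 0, 0, 0, 0, 0, 0.25],
    [0, 0, 0, 0, 0, -0.02, 0.25],
    [0, 0, 0, 0, 0, -0.05, 0.25],
    [0, 0, 0, 0, 0, -0.09, 0.25],
    [0, 0, 0, 0, 0, -0.13, 0.25],
    [0, 0, 0, 0, 0, -0.17, 0.25],
    [0, 0, 0, 0, 0, -0.2, 0.25],
    [0, 0, 0, 0, 0, -0.2, 0.25],
    [0, 0, 0, 0, 0, -0.2, 0.25]
  ]
}}

```text
t: 51.5
ee_pos: [0.4885, -0.2784, 0.241]
eef_rot: [0.0, -0.0, 1.0, -0.0]
force: [-0.7, 0.5, -0.6]
width: 0.0325
grasp_force: 0.0
```

```bash
python3 - <<'E'
from h import *
for c in('side','scene','side','scene'):
    grab_frame(c);print(c,[(l,np.round(x['at'],4).tolist(),round(x['p'],2)) for l in('tin','lid','gauge_grip','gauge_bar') for x in pinpoint(c,l)[:1]])
s=observe();print(s['t'],s['ee_pos'],np.abs(s['qvel']).max(),s['force'])
E
```

```text
side [('tin', [0.4832, -0.3588, -0.0007], 0.76), ('lid', [0.5297, -0.1183, 0.0052], 0.78), ('gauge_grip', [0.5858, 0.3162, 0.0505], 0.7), ('gauge_bar', [0.5748, 0.2188, 0.0408], 0.64)]
scene [('tin', [0.4841, -0.3543, 0.0042], 0.61), ('lid', [0.5284, -0.1165, 0.0068], 0.8), ('gauge_grip', [0.585, 0.3112, 0.0536], 0.7), ('gauge_bar', [0.5725, 0.2179, 0.0399], 0.53)]
side [('tin', [0.4806, -0.3597, -0.0031], 0.76), ('lid', [0.5301, -0.1205, 0.009], 0.89), ('gauge_grip', [0.5846, 0.3151, 0.0511], 0.97), ('gauge_bar', [0.5738, 0.2193, 0.0403], 0.82)]
scene [('tin', [0.486, -0.3596, 0.0026], 0.56), ('lid', [0.5311, -0.1191, 0.0082], 0.6), ('gauge_grip', [0.5875, 0.3125, 0.055], 0.79), ('gauge_bar', [0.5729, 0.2198, 0.0382], 0.63)]
52.5 [ 0.48849521 -0.27853143  0.24089024] 0.0032874260744237965 [-0.17126251 -0.2741442  -0.36105528]
```

The tin is back in its place, the lid is on the mat and the gauge is home in its cradle. Handing in.

```bash
python3 -c "
from plant import *
print(finish_job())"
```

```text
the job is handed in; nothing more can be done
None
```

The job is handed in at about 52 s. The lid is on the mat, and the gauge was pulled to the marker (about 0.5 mm either way), held for over 2 s and eased home in its cradle. I found the hidden gauge by feel; this pushed the tin about 30 mm, and I slid it back to within about 2 mm by camera estimates.

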